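# Set the rolling mill's gap on a gauge blade and hold the adjuster

## Robot

A 7-joint arm with a two-finger parallel gripper is mounted at the origin on the work surface. World frame = base frame: x ahead of the robot, y to its left, z up, the work surface at z = 0. Lengths are in m, angles in rad, forces in N, time in s.
With the tool pointing down it reaches from about 0.4 to 0.85 m from the base axis. Payload 10.4 kg.
Tool frame: the origin (TCP) lies between the finger pads; the fingertips stand 17 mm ahead of it and the grasp point (between the pads) lies 2 mm behind it; z points along the fingers, y is the direction in which the jaws open and shut (so a half turn about z gives the same grasp; the last joint's range is limited). The gripper opens to 85 mm and grips with 20 to 120 N. Pads are 22 mm wide; open, the fingers measure 114 mm over their backs; the gripper's body (76 mm by 85 mm) begins 54 mm behind the grasp point. The pads swing forward as they close: fully open they stand 13 mm farther back than shut.
Start: joints at [-0.023, 0.332, -0.065, 1.46, 0.022, 1.35, -0.088], TCP at [0.625, 0, 0.248] pointing down, gripper open.
Joint ranges: [-2.6, 2.6], [-0.5, 2.12], [-1.47, 1.34], [0.16, 2.42], [-1.27, 4.41], [0.06, 2.06], [-2.6, 2.6]. Speed limits (rad/s): [2.22, 2.22, 2.79, 2.79, 3.14, 3.14, 3.14].

## Interface

Orientations are given as a unit quaternion [x, y, z, w].
In Python, from workcell import manip gives the robot as it stands.
- The arm moves only by the tool jog_arm, never from a script. Its argument "steps" is one flat list of numbers, 5 for each row, row after row: the finger opening in m, from 0 to 0.0854, then the shift along the tool's x, y, z in m, then the turn about the tool's z in rad. In form: [gripper, x, y, z, twist, gripper, x, y, z, twist, ...]. A call has exactly 10 rows; each row is the pose to reach, as a shift and turn from the pose commanded when the call began, along the tool's axes at that moment; what a row does not reach only later rows make up. A row lasts 1/10 s, in which the tool goes at most 50 mm and 8.59 degrees, less where a joint would pass 70% of its speed; a pose out of reach is approached as far as the arm can. A call with a gripper value outside its range is refused whole. The fingers move at their own pace and stop on an object; "grip_force" is the grip in N (left out, the last holds). Time passes only in rows, so rows that repeat a pose let the fingers close, or fill a call up. It gives the time, the measured TCP pose, the force and the opening at its end, in the units of the state.
- manip.get_obs(): the state, without advancing time (a new reading comes with each control period).
- manip.camera(name): name is "scene" or "side" or "wrist"; returns (picture, depth): 480x640x3 uint8, red, green, blue; 480x640 float32, m along the optical axis (not along the pixel's ray), 0 where there is no reading.
- manip.calibration(name): a dict with "mtx" (3x3 intrinsics, pixels), "world_to_cam" (4x4, takes a point from world to camera coordinates). Camera axes: x right, y down, z forward; pixel columns grow to the right and rows downward; lengths in m; the calibration is good to about 2 mm. A picture is of the moment at which its call begins: read the wrist's pose just before it. calibration takes no time and is no camera call; for the wrist camera it gives the pose at the moment of the call.
- manip.hand_in(): hands the job in, once; it reports no verdict.
The state is a dict: "clock": time; "joint_pos": joint angles; "joint_velocities": joint speeds; "tau": joint torques, N m; "position": TCP position; "ee_rot": TCP orientation; "ft_force": force on the tool from outside, world axes, zero at the start; "torque": the same for the moment, N m; "grip_width": opening from 0.0 (shut) to 1.0 (fully open).
Only numpy, scipy, OpenCV 4.12 (cv2) and the standard library are available. Lean on these libraries where they do the work, as an engineer would, in place of code of your own. Each camera call takes 0.05 s, during which the arm holds its last target.

## Task

Set the small rolling mill to the blue-handled gauge: slide its blade flat over the feed table into the gap between the rolls, square and about in the middle, until the handle's shoulder butts against the table's edge, and let go of it there. Then turn the brass thumbscrew on top clockwise until the upper roll seats firmly on the blade, back it off a quarter turn, and finish while still gripping the thumbscrew, holding it still at that setting for me to lock. Leave the gauge in place between the rolls, freed of the roll's pressure, and do not disturb the other things on the bench.

Things in the scene. Friction and masses are not known exactly. Their poses are not given: they have to be found in the camera images.
- mill: Small dark green rolling mill, fixed, on a 150 x 150 x 20 mm wood board. Origin: centre of the board's underside, on the bench; x: feed direction, from the feed side (-x) through the rolls; y along the rolls; z up. Frame 60 mm deep (x), y +-61 mm, dial on top at z = 188 mm. A gear guard and a parked, fixed crank stick out to y = -164 mm, the crank pointing to +x, up to z = 160 mm.
- feed_edge (a point): Middle of the feed table's front top edge: mill frame (-58, 0, 86) mm, axes as the mill's. The aluminium table is level with the lower roll's top, 68 mm wide (y), 6 mm thick, from x = -58 to -13 mm in the mill frame; in front of and below this edge the space is free down to the board.
- nip (a point): Middle of the line along the top of the fixed lower roll (22 mm radius, 78 mm long), where the blade will lie: mill frame (0, 0, 86) mm, axes as the mill's.
- upper_roll: The upper steel roll (22 mm radius, 78 mm long), lowered by the thumbscrew. Origin: its centre. The gap between the rolls is its height above the nip less 22 mm.
- adjuster (a joint): Turn of the thumbscrew in rad, growing clockwise seen from above (closing). Lowers the upper roll 4 mm a turn: gap in mm = 7 - 0.6366 x value. On the 3 mm blue gauge the roll touches at about 6.3 and the screw seats hard at 6.65, the end of its travel, nipping the blade (torque rises sharply). Starts between 2.2 and 4.1 (gap 5.6 to 4.4 mm). Friction 0.05 N m; stays where it is left.
- thumbscrew: Brass thumbscrew on the mill's vertical axis: an upright flat bar 46 mm long (x), 12 mm thick (y), 26 mm tall, a black index mark on its +x half. Origin: centre of the bar, 217 mm above the bench; it neither rises nor sinks. Yaw = mill yaw minus the adjuster value. The bar spans 204 to 230 mm height; free space round it down to the dial at 188 mm.
- gauge_blue: Steel gauge, blue handle, about 55 g, lying flat across the white block, handle overhanging. Origin: blade's underside at the shoulder, mid-width; x along the blade to its tip, z up. Blade x 0 to 84, 20 wide, z 0 to 3 mm, last 6 mm thinned to 1.5. Handle x -72 to 0, 14 wide, z -5.5 to 8.5 mm; its front face (x = 0) is the shoulder. Centre of mass x = 17 mm. Fully home its origin is at feed_edge.
- gauge_red: A second gauge of the same shape, red handle, 5 mm blade; lies beside the blue one, about 80 mm away (either may be left or right). Leave it.
- block: White soldering block 64 x 170 x 32 mm (x, y, z) on which both gauges lie; loose, 0.55 kg. Origin: centre of its underside.
- hammer: Hammer lying on the bench, 230 mm long (along x), head at the +x end. Origin: under its middle, on the bench.
- bench_block: Polished steel block 64 x 64 x 19 mm. Origin: centre of its underside.
- tweezers: Brass tweezers, 150 mm long (along x), 9 mm high. Origin: under their middle.
- file: Hand file, 230 mm long (along x, -100 to 130 mm), wooden handle to -x, 20 mm high. Origin: underside, where the handle meets the file.
- crucible: Round ceramic melting dish, 80 mm across, 26 mm high, with a lug. Origin: centre of its underside.
- jar: Amber jar with a steel cap, 54 mm across, 70 mm high. Origin: centre of its underside.
- dish: Glass bowl, 90 mm across, 30 mm high. Origin: centre of its underside.
There are look-alikes about, which are no part of the job. What is shaped like the gauge_blue but green or orange is not meant.

How it is judged:
On the way, in this order (a step that is already met when the one before it is completed fails the run):
1. the blue gauge lies flat between the rolls, square and about in the middle, its shoulder against the feed table's edge, and is let go (x of gauge_blue in the frame of feed_edge between -0.004 and 0.004 m and y of gauge_blue in the frame of feed_edge between -0.018 and 0.018 m and z of gauge_blue in the frame of feed_edge between -0.004 and 0.004 m and angle between the x axis of gauge_blue and the x axis of mill, either way round below 0.12 rad and contact force between the fingers and gauge_blue below 0.05 N), for 0.3 s.
2. the thumbscrew has seated the upper roll on the gauge's blade (x of gauge_blue in the frame of feed_edge between -0.004 and 0.004 m and y of gauge_blue in the frame of feed_edge between -0.018 and 0.018 m and z of gauge_blue in the frame of feed_edge between -0.004 and 0.004 m and angle between the x axis of gauge_blue and the x axis of mill, either way round below 0.12 rad and contact force between upper_roll and gauge_blue above 3 N and value of joint adjuster above 6.5 rad), for 0.15 s.
At the end, for the whole second after the job is handed in: The fingers grip the thumbscrew (over 3 N) and hold it still, a quarter turn back from its seat (within 23 degrees: 4.68 to 5.48 rad), the roll off the blade; the blue gauge lies flat in the rolls, shoulder within 4 mm of the table edge, 18 mm of the middle, 0.12 rad of square (x of gauge_blue in the frame of feed_edge between -0.004 and 0.004 m and y of gauge_blue in the frame of feed_edge between -0.018 and 0.018 m and z of gauge_blue in the frame of feed_edge between -0.004 and 0.004 m and angle between the x axis of gauge_blue and the x axis of mill, either way round below 0.12 rad and value of joint adjuster between 4.68 and 5.48 rad and velocity of joint adjuster between -0.05 and 0.05 rad/s and contact force between the fingers and thumbscrew above 3 N and contact force between upper_roll and gauge_blue below 1 N); the arm keeps its last pose, push and grip.
It fails at once if the red gauge or the white block is disturbed (moved over 30 mm) (distance of any of gauge_red, block from where it was at the start of the episode above 0.03 m).
It fails at once if one of the other things on the bench is disturbed (moved over 30 mm) (distance of any of hammer, bench_block, tweezers, file, crucible, jar, dish from where it was at the start of the episode above 0.03 m).
It also fails if it takes over 72 s, if anything falls off the work surface, if the arm or the gripper's body presses on something with over 40 N, if the wrist force passes 120 N, or if a joint passes its speed limit or range.

## Working session

There is one attempt and no reset: what is moved stays moved. The work goes in short steps, Python scripts to look and compute and a tool call to move; the robot and the scene stay as the last step left them, time stands still between calls to the robot, and variables do not carry over. Pictures are saved under pics/ and viewed, and the job is handed in when it is done.

Besides the shell and the picture viewer there is one more tool, called after "Call:" as name(argument=value, ...) on one line, values as JSON. jog_arm: Moves the arm, as the interface text tells. Its arguments: {"type":"object","properties":{"steps":{"type":"array"},"grip_force":{"type":"number"}},"required":["steps"]}

```bash
mkdir -p pics; ls; cat > h.py <<'E'
from workcell import manip
import numpy as np, cv2
from scipy.spatial.transform import Rotation as R
def snap(name,fn):
    c=manip.calibration(name); im,d=manip.camera(name)
    cv2.imwrite('pics/'+fn+'.png',im[:,:,::-1]); np.savez('pics/'+fn+'.npz',im=im,d=d,K=c['mtx'],T=c['world_to_cam'])
def load(fn):
    z=np.load('pics/'+fn+'.npz'); return z['im'],z['d'],z['K'],z['T']
def cloud(fn):
    im,d,K,T=load(fn); v,u=np.mgrid[:480,:640]
    p=np.stack([(u-K[0,2])/K[0,0]*d,(v-K[1,2])/K[1,1]*d,d],-1)
    Ti=np.linalg.inv(T); w=p@Ti[:3,:3].T+Ti[:3,3]; w[d<=0]=np.nan
    return im,w
def st():
    o=manip.get_obs(); print({k:np.round(v,4).tolist() for k,v in o.items()}); return o
E
python3 - <<'E'
from h import *
st()
for n in ['scene','side','wrist']: snap(n,n+'0')
E
```

```text
pics
{'clock': 0.0, 'joint_pos': [-0.0226, 0.3329, -0.0647, 1.4609, 0.0216, 1.3499, -0.0885], 'joint_velocities': [0.0002, -0.0018, -0.0006, 0.0002, 0.0003, -0.0006, 0.0011], 'tau': [0.0005, -62.545, 0.0497, -39.161, 0.0164, 0.0098, -0.0], 'position': [0.6246, 0.0, 0.2475], 'ee_rot': [0.7071, 0.7071, -0.0005, -0.0005], 'ft_force': [-0.435, -0.6605, -0.4427], 'torque': [0.0017, -0.0351, 0.0242], 'grip_width': 1.0041}
```

View pics/scene0.png

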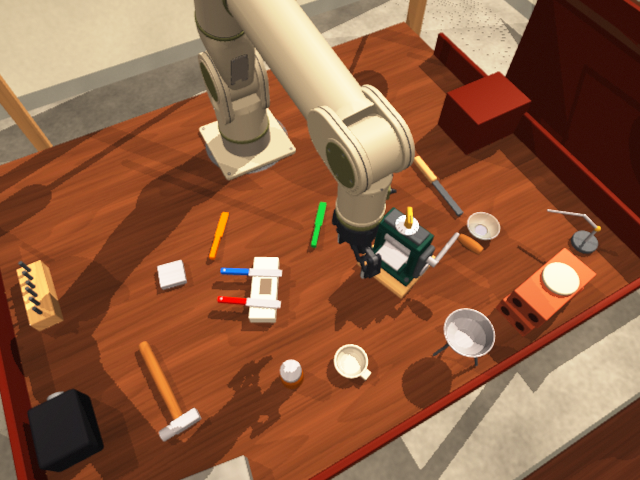

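View pics/side0.png

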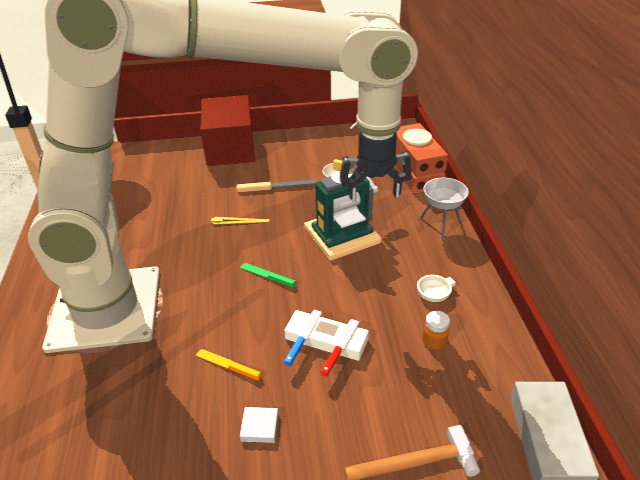

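View pics/wrist0.png

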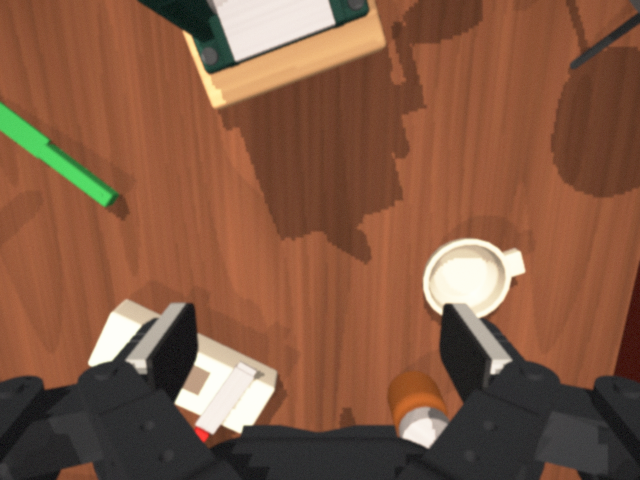

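```bash
python3 - <<'E'
from h import *
for n in ['scene0','side0']:
    im,w=cloud(n); hsv=cv2.cvtColor(im,cv2.COLOR_RGB2HSV)
    H,S,V=[hsv[...,i].astype(int) for i in range(3)]
    ms={'blue':(H>100)&(H<125)&(S>150)&(V>80)&(w[...,2]>0.02),
        'red':((H<4)|(H>176))&(S>200)&(V>120)&(w[...,2]>0.015)&(w[...,2]<0.07)&(w[...,1]>0),
        'mill':(H>70)&(H<100)&(S>80)&(V<110)&(w[...,2]>0.03)&(w[...,2]<0.2),
        'table_al':(S<40)&(abs(w[...,2]-0.086)<0.006),
        'blade':(S<60)&(V>100)&(w[...,2]>0.0335)&(w[...,2]<0.05),
        'white':(S<60)&(V>150)&(abs(w[...,2]-0.032)<0.003),
        'brass':(w[...,2]>0.2)&(w[...,2]<0.24)&(H>15)&(H<35)&(S>120),
        'board':(w[...,2]>0.014)&(w[...,2]<0.026)&(H>8)&(H<30)&(S>60)&(V>120)}
    for k,m in ms.items():
        m=m&np.isfinite(w[...,0])
        m=cv2.morphologyEx(m.astype(np.uint8),cv2.MORPH_OPEN,np.ones((2,2)))
        nl,l,s,c=cv2.connectedComponentsWithStats(m)
        for i in range(1,nl):
            if s[i,4]<25: continue
            p=w[l==i]; r=cv2.minAreaRect(p[:,:2].astype(np.float32)*1000)
            print(n,k,s[i].tolist(),'c',np.round(p.mean(0)*1000,1),'z',np.round(np.percentile(p[:,2],[5,50,95])*1000,1),'rect',np.round(r[0],1),np.round(r[1],1),round(r[2],1))
E
```

```text
scene0 blue [222, 269, 28, 7, 152] c [nan nan nan] z [nan nan nan] rect [ 420.7 -215.8] [73.5 17.1] 58.3
scene0 mill [374, 221, 60, 61, 1052] c [nan nan nan] z [nan nan nan] rect [607.7 200.5] [198.3 110.9] 81.1
scene0 table_al [377, 241, 33, 30, 490] c [nan nan nan] z [nan nan nan] rect [640.4 100.3] [ 58.4 196.8] 42.1
scene0 table_al [448, 319, 39, 37, 556] c [nan nan nan] z [nan nan nan] rect [860.1 168.4] [82.3 86.7] 55.8
scene0 table_al [29, 391, 61, 78, 3028] c [nan nan nan] z [nan nan nan] rect [nan nan] [0. 0.] 0.0
scene0 blade [250, 269, 33, 9, 195] c [ 464.1 -148.9   33.5] z [29.6 34.9 38.3] rect [ 462.3 -149.3] [80.8 25.2] 64.0
scene0 blade [248, 298, 34, 11, 269] c [nan nan nan] z [nan nan nan] rect [ 534.6 -189.4] [84.6 26.9] 61.2
scene0 white [255, 258, 25, 13, 218] c [nan nan nan] z [nan nan nan] rect [ 435.4 -133.3] [60.  47.5] 64.4
scene0 white [252, 273, 26, 27, 316] c [nan nan nan] z [nan nan nan] rect [ 493.5 -168.8] [65.6 72.2] 59.9
scene0 white [250, 307, 26, 12, 180] c [nan nan nan] z [nan nan nan] rect [ 556.1 -201.2] [60.3 29.4] 61.7
scene0 brass [211, 91, 7,
[... 4461 characters left out ...]
.3 192.4] [20.7 47.7] 3.2
side0 board [605, 231, 35, 46, 173] c [1248.2  -26.9   20.8] z [14.1 20.9 27.6] rect [1248.2  -26.5] [ 10.5 162.6] 1.2
side0 board [321, 232, 61, 23, 420] c [nan nan nan] z [nan nan nan] rect [606.5 113.2] [162.5  42.8] 12.6
side0 board [313, 234, 9, 8, 36] c [517.3 149.6  17.2] z [13.2 16.7 22.3] rect [517.9 148.8] [ 9.8 29.4] 22.6
side0 board [425, 339, 23, 7, 68] c [ 719.6 -231.    16.4] z [ 7.2 17.6 22.8] rect [ 725.9 -227.9] [53.4 21.6] 6.4
side0 board [248, 370, 13, 7, 56] c [ 334.6 -250.6   15.1] z [10.1 15.7 18.6] rect [ 333.5 -250.7] [14.7 24. ] 73.0
side0 board [346, 444, 114, 36, 1408] c [nan nan nan] z [nan nan nan] rect [ 584.5 -481.3] [205.5  22.5] 5.3
```

```bash
python3 - <<'E'
from h import *
im,d,K,T=load('wrist0'); Ti=np.linalg.inv(T); print(K); 
o=manip.get_obs(); Rt=R.from_quat(o['ee_rot']).as_matrix()
print('cam in tool',Rt.T@(Ti[:3,3]-o['position'])); print(Rt.T@Ti[:3,:3])
im,w=cloud('wrist0')
cv2.imwrite('pics/w0big.png',cv2.resize(im[:200,100:420,::-1],(800,500)))
for uv in [(214,106),(384,45),(190,25),(228,62),(335,25),(47,148),(300,10)]:
    print(uv,np.round(w[uv[1],uv[0]]*1000,1))
im,w=cloud('scene0')
cv2.imwrite('pics/s0big.png',cv2.resize(im[180:320,330:490,::-1],(800,700))[:600])
E
```

```text
[[410.33849608   0.         318.31626866]
 [  0.         410.33849608 236.11857159]
 [  0.           0.           1.        ]]
cam in tool [ 0.07051779 -0.00015681 -0.12524381]
[[ 1.59401898e-04 -9.61183569e-01 -2.75909625e-01]
 [ 9.99999463e-01  4.35820033e-04 -9.40529867e-04]
 [ 1.02426880e-03 -2.75909327e-01  9.61183122e-01]]
(214, 106) [538.2  80.2  19.3]
(384, 45) [675.9 126.2  19.7]
(190, 25) [543.8 126.6  89.8]
(228, 62) [565.4 105.7  85.3]
(335, 25) [635.  128.9  78.1]
(47, 148) [391.   46.   13.8]
(300, 10) [612.6 135.8  86.5]
```

View pics/s0big.png

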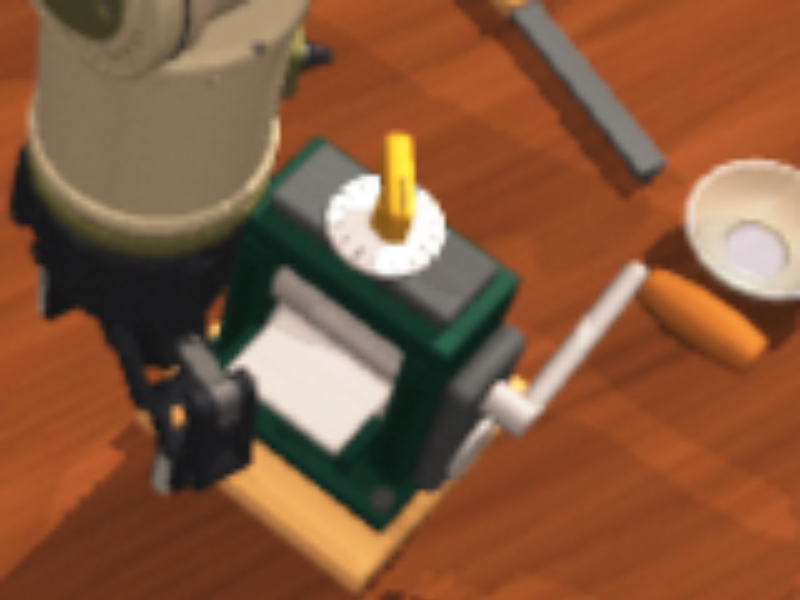

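Call:
jog_arm(steps=[0.085, 0, 0, -0.045, 0, 0.085, 0, 0, -0.085, 0, 0.085, 0.03, -0.01, -0.085, 0, 0.085, 0.06, -0.02, -0.085, 0, 0.085, 0.09, -0.035, -0.085, 0, 0.085, 0.1, -0.035, -0.085, 0, 0.085, 0.1, -0.035, -0.085, 0, 0.085, 0.1, -0.035, -0.085, 0, 0.085, 0.1, -0.035, -0.085, 0, 0.085, 0.1, -0.035, -0.085, 0])

```text
clock: 1.15
position: [0.5904, 0.0986, 0.3332]
ee_rot: [0.708, 0.706, -0.0, 0.0]
ft_force: [0.7, 0.3, -0.3]
grip_width: 0.995
```

```bash
python3 - <<'E'
from h import *
st(); snap('wrist','w1')
E
```

```text
{'clock': 1.15, 'joint_pos': [-0.1457, 0.2483, -0.1193, 1.3918, 0.0297, 1.5035, -0.2655], 'joint_velocities': [-0.0028, -0.0012, -0.0049, 0.0024, -0.0023, 0.0001, -0.0027], 'tau': [-0.1271, -57.6379, -0.5205, -40.0613, 0.0219, 0.0035, 0.0112], 'position': [0.5904, 0.0986, 0.3332], 'ee_rot': [0.7078, 0.7064, -0.0002, 0.0001], 'ft_force': [0.6892, 0.2827, -0.2606], 'torque': [0.0334, 0.0156, -0.0181], 'grip_width': 0.9947}
```

View pics/w1.png

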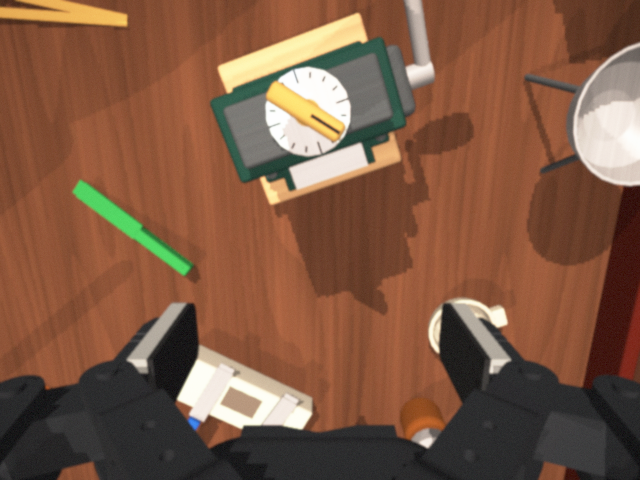

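```bash
python3 - <<'E'
from h import *
im,w=cloud('w1'); c=im[0:220,190:450,::-1]
cv2.imwrite('pics/w1c.png',cv2.resize(c,(780,660),interpolation=cv2.INTER_CUBIC)[:600])
cv2.imwrite('pics/w1d.png',cv2.resize(im[330:440,160:330,::-1],(765,495),interpolation=cv2.INTER_CUBIC))
E
```

```text
(no output)
```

View pics/w1c.png

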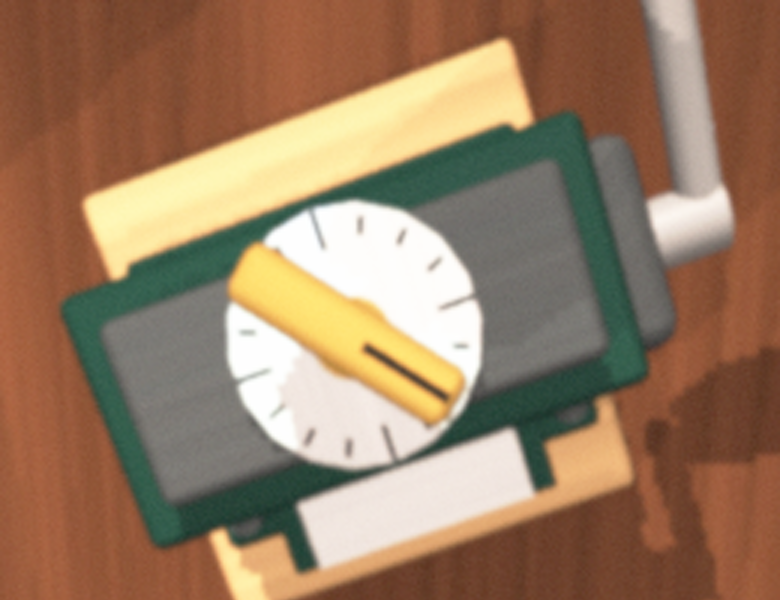

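View pics/w1d.png

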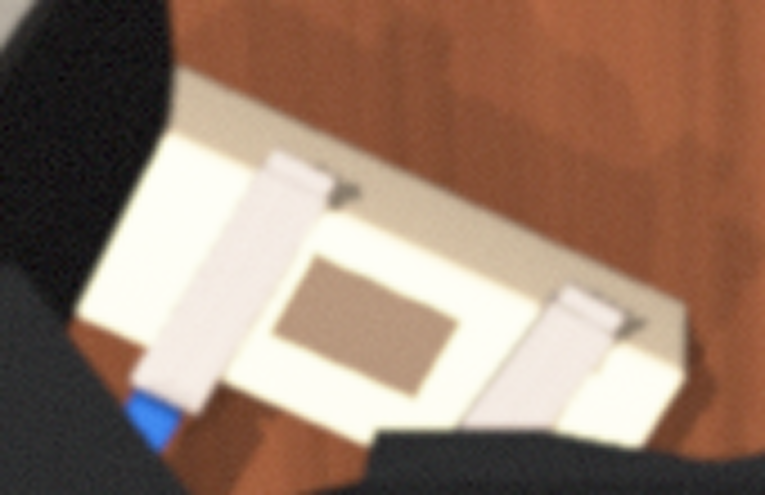

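```bash
cat >> h.py <<'E'
def ray(fn,uv,z):
    im,d,K,T=load(fn); Ti=np.linalg.inv(T); uv=np.atleast_2d(uv).astype(float)
    dr=np.c_[(uv[:,0]-K[0,2])/K[0,0],(uv[:,1]-K[1,2])/K[1,1],np.ones(len(uv))]@Ti[:3,:3].T
    s=(z-Ti[2,3])/dr[:,2]; return Ti[:3,3]+dr*s[:,None]
E
python3 - <<'E'
from h import *
def C(l): return np.array(l)/3+[190,0]
def ang(v): return np.degrees(np.arctan2(v[1],v[0]))
dial=ray('w1',C([(355,335)]),.188)[0]; print('dial',dial*1e3)
tb=ray('w1',C([(318,570),(535,492)]),.086); print('tab',tb*1e3,np.linalg.norm(tb[1]-tb[0]),ang(tb[1]-tb[0]), tb.mean(0))
b=ray('w1',C([(85,203),(508,40),(632,470)]),.02); print('board',b*1e3,ang(b[1]-b[0]),ang(b[1]-b[2]),np.linalg.norm(b[1]-b[0]),np.linalg.norm(b[1]-b[2]),(b[0]+b[2])/2)
for z in(.176,.18,.185):
    f=ray('w1',C([(63,303),(575,112),(648,380),(160,545)]),z);print('frame',z,f.mean(0)*1e3,ang(f[1]-f[0]),ang(f[2]-f[3]),ang(f[1]-f[2]),ang(f[0]-f[3]),np.linalg.norm(f[1]-f[0]),np.linalg.norm(f[1]-f[2]))
m=ray('w1',C([(365,347),(447,398)]),.23);print('mark',ang(m[1]-m[0]),m*1e3)
bar=ray('w1',C([(232,290),(262,243),(467,378),(435,425)]),.23);print('barc',bar.mean(0)*1e3,ang(bar[2]-bar[1]),ang(bar[3]-bar[0]))
# wrist view of block/gauge: scale 4.5, off (160,330)
D=lambda l:np.array(l)/4.5+[160,330]
g=ray('w1',D([(268,158),(330,195),(135,375),(198,412)]),.035);print('g',g*1e3,ang(g[0]-g[2]),ang(g[1]-g[3]))
im,w=cloud('w1');print(np.nanmedian(w[90:130,240:260,2]),np.nanmedian(w[160:180,310:350,2]),np.nanmedian(w[375:380,370:375,2]))
E
```

```text
dial [583.89447199 173.07859615 188.        ]
tab [[569.5485834  105.9973267   86.        ]
 [634.97382133 129.43772749  86.        ]] 0.0694975837556798 19.7114673155725 [0.6022612  0.11771753 0.086     ]
board [[490.67407488 217.58911944  20.        ]
 [629.65969627 265.92983011  20.        ]
 [676.66621976 129.98924941  20.        ]] 19.178230537702774 109.07473443858744 0.14715239469212602 0.14383829368766607 [0.58367015 0.17378918 0.02      ]
frame 0.176 [584.22058436 172.15842398 176.        ] 18.95434925822705 18.31970105627476 108.70938379064735 109.15329923872311 0.11644217763848569 0.057332799360493014
frame 0.18 [584.30859334 172.11559378 180.        ] 18.95434925822707 18.319701056274745 108.70938379064725 109.15329923872302 0.11479319137526957 0.05652088566655044
frame 0.185 [584.41860457 172.06205604 185.        ] 18.954349258227058 18.319701056274745 108.70938379064735 109.15329923872306 0.11273195854624941 0.05550599354912225
mark -31.00688061282832 [[586.67328171 170.41741552 230.        ]
 [601.38042839 161.57806627 230.        ]]
barc [584.09169896 172.45190631 230.        ] -32.272753417963216 -32.9048391000394
g [[ 472.88445886 -110.88424628   35.        ]
 [ 488.4947903  -122.08072483   35.        ]
 [ 431.99647454 -178.47901973   35.        ]
 [ 448.21953221 -190.5567424    35.        ]] 58.8303147487026 59.537409318352324
0.18350999976654958 0.08570014654939637 -8.136732322555629e-05
```

Call:
jog_arm(steps=[0.085, -0.04, -0.02, 0, 0.1, 0.085, -0.08, -0.043, 0, 0.2, 0.085, -0.12, -0.064, 0.02, 0.3, 0.085, -0.16, -0.086, 0.04, 0.4, 0.085, -0.2, -0.107, 0.07, 0.5, 0.085, -0.24, -0.129, 0.1, 0.541, 0.085, -0.28, -0.15, 0.13, 0.541, 0.085, -0.313, -0.168, 0.16, 0.541, 0.085, -0.313, -0.168, 0.17, 0.541, 0.085, -0.313, -0.168, 0.17, 0.541])

```text
clock: 2.2
position: [0.4197, -0.2144, 0.1613]
ee_rot: [0.871, 0.491, -0.001, -0.001]
ft_force: [-1.1, 0.4, 0.0]
grip_width: 0.998
```

```bash
python3 - <<'E'
from h import *
st(); snap('wrist','w2')
E
```

```text
{'clock': 2.2, 'joint_pos': [0.209, 0.0641, 0.1724, 1.9703, -0.0118, 1.112, -0.1588], 'joint_velocities': [-0.0344, -0.0257, -0.0496, -0.0623, -0.0073, 0.0441, -0.0333], 'tau': [1.6243, -38.8569, 2.0626, -34.9216, 0.1709, -0.7364, 0.555], 'position': [0.4197, -0.2144, 0.1613], 'ee_rot': [0.8713, 0.4907, -0.0014, -0.0013], 'ft_force': [-1.0951, 0.3855, 0.0494], 'torque': [0.0529, 0.0336, -0.0114], 'grip_width': 0.998}
```

View pics/w2.png

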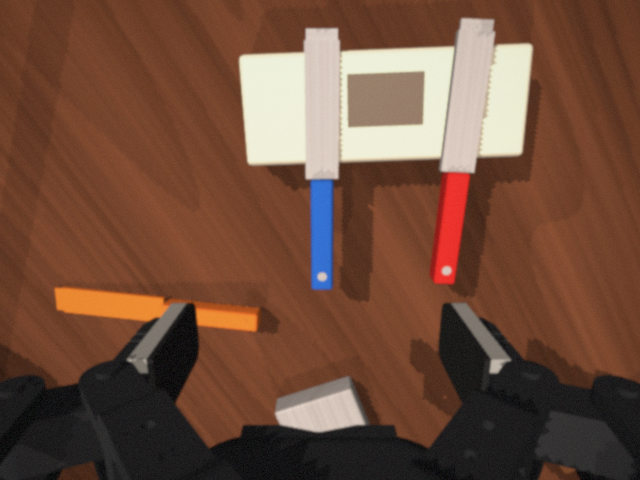

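```bash
python3 - <<'E'
from h import *
def ang(v): return np.degrees(np.arctan2(v[1],v[0]))
p=ray('w2',[(322,288.5),(321,180)],.0405); print('handle end, shoulder',p*1e3,ang(p[1]-p[0]),np.linalg.norm(p[1]-p[0]))
q=ray('w2',[(322,178),(321.5,40)],.035); print('blade',q*1e3,ang(q[1]-q[0]))
o=ray('w2',[(258,320),(165,310)],.014); print('orange',o*1e3)
o=manip.get_obs(); Rt=R.from_quat(o['ee_rot']).as_matrix(); print('psi',ang(Rt[:,0]),Rt)
s=p[1]; u=(q[1]-p[0])[:2]; u/=np.linalg.norm(u); print('head',ang(u))
gp=s[:2]-.052*u; dw=np.r_[gp,0.0345]-o['position']; print('grip',gp,'shift tool',Rt.T@dw)
E
```

```text
handle end, shoulder [[ 402.31742291 -245.85110098   40.5       ]
 [ 438.16089988 -185.23191188   40.5       ]] 59.404630004791535 0.07042329819438783
blade [[ 438.91221132 -185.19121131   35.        ]
 [ 478.63053003 -118.76464951   35.        ]] 59.12360397526662
orange [[ 343.26831095 -252.83767008   14.        ]
 [ 289.48917127 -210.97274866   14.        ]]
psi 58.89752591886526 [[ 5.16570298e-01  8.56243819e-01 -1.28403615e-03]
 [ 8.56244772e-01 -5.16569946e-01  6.17517923e-04]
 [-1.34548582e-04 -1.41844066e-03 -9.99998985e-01]]
head 59.01594792750048
grip [ 0.41139133 -0.22981206] shift tool [-1.93141984e-02  1.21708405e-04  1.28486367e-01]
```

Call:
jog_arm(steps=[0.045, -0.01, 0, 0.03, 0, 0.045, -0.019, 0, 0.06, 0, 0.045, -0.019, 0, 0.085, 0, 0.045, -0.019, 0, 0.095, 0, 0.045, -0.019, 0, 0.095, 0, 0.045, -0.019, 0, 0.095, 0, 0.045, -0.019, 0, 0.095, 0, 0.045, -0.019, 0, 0.095, 0, 0.045, -0.019, 0, 0.095, 0, 0.045, -0.019, 0, 0.095, 0], grip_force=60)

```text
clock: 3.25
position: [0.4124, -0.2293, 0.0687]
ee_rot: [0.87, 0.492, 0.0, 0.0]
ft_force: [-0.2, 0.3, -0.0]
grip_width: 0.529
```

```bash
python3 - <<'E'
from h import *
o=st(); snap('wrist','w3')
def ang(v): return np.degrees(np.arctan2(v[1],v[0]))
Rt=R.from_quat(o['ee_rot']).as_matrix(); print('psi',ang(Rt[:,0]))
print(Rt.T@(np.r_[0.4114,-.2298,.0315]-o['position']))
E
```

```text
{'clock': 3.25, 'joint_pos': [0.2383, 0.1882, 0.1864, 2.0578, -0.0445, 0.8986, -0.0918], 'joint_velocities': [0.0017, 0.0049, 0.0004, 0.0033, 0.0002, -0.0001, -0.0005], 'tau': [-0.0311, -43.7214, 1.7195, -31.5028, 0.0121, 0.0021, -0.002], 'position': [0.4124, -0.2293, 0.0687], 'ee_rot': [0.8703, 0.4924, 0.0002, 0.0002], 'ft_force': [-0.2196, 0.3478, -0.0488], 'torque': [-0.0044, 0.0123, 0.0047], 'grip_width': 0.5287}
psi 59.00221387267331
[-0.00095983 -0.00065643  0.03717051]
```

View pics/w3.png

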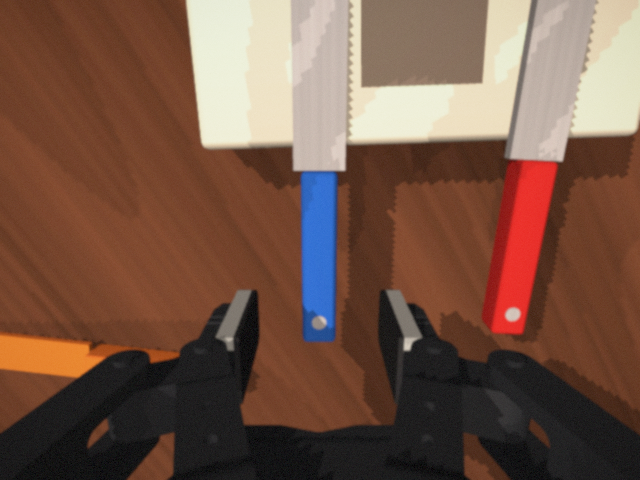

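Call:
jog_arm(steps=[0.045, -0.001, -0.0005, 0.02, 0, 0.045, -0.001, -0.0005, 0.037, 0, 0.045, -0.001, -0.0005, 0.037, 0, 0.045, -0.001, -0.0005, 0.037, 0, 0.005, -0.001, -0.0005, 0.037, 0, 0.005, -0.001, -0.0005, 0.037, 0, 0.005, -0.001, -0.0005, 0.037, 0, 0.005, -0.001, -0.0005, 0.037, 0, 0.005, -0.001, -0.0005, 0.037, 0, 0.005, -0.001, -0.0005, 0.037, 0], grip_force=60)

```text
clock: 4.3
position: [0.4118, -0.2301, 0.0317]
ee_rot: [0.87, 0.492, 0.0, 0.0]
ft_force: [0.7, -0.5, 3.4]
grip_width: 0.151
```

```bash
python3 - <<'E'
from h import *
o=st()
E
```

```text
{'clock': 4.3, 'joint_pos': [0.2459, 0.2504, 0.1825, 2.081, -0.0621, 0.8139, -0.0756], 'joint_velocities': [-0.0003, -0.0001, 0.0004, 0.0022, -0.001, -0.0008, 0.0015], 'tau': [-0.1043, -43.7565, 2.0639, -27.1156, 0.1936, 0.3694, 0.0663], 'position': [0.4118, -0.2301, 0.0317], 'ee_rot': [0.8704, 0.4924, 0.0004, 0.0004], 'ft_force': [0.6574, -0.4999, 3.4311], 'torque': [0.1115, -0.3151, -0.0774], 'grip_width': 0.1509}
```

Call:
jog_arm(steps=[0.005, 0, 0, -0.01, 0, 0.005, 0, 0, -0.03, 0, 0.005, 0, 0, -0.06, 0, 0.005, 0, 0, -0.09, 0, 0.005, 0, 0, -0.12, 0, 0.005, 0, 0, -0.12, 0, 0.005, 0, 0, -0.12, 0, 0.005, 0, 0, -0.12, 0, 0.005, 0, 0, -0.12, 0, 0.005, 0, 0, -0.12, 0])

```text
clock: 5.3
position: [0.4108, -0.2297, 0.1505]
ee_rot: [0.87, 0.492, -0.001, -0.001]
ft_force: [0.0, -0.0, -0.5]
grip_width: 0.147
```

```bash
python3 - <<'E'
from h import *
o=st(); snap('wrist','w4'); snap('side','sd4')
E
```

```text
{'clock': 5.3, 'joint_pos': [0.2281, 0.073, 0.1924, 1.9863, -0.0156, 1.0854, -0.1138], 'joint_velocities': [-0.0007, -0.0023, 0.0009, -0.005, -0.0002, 0.0004, -0.0027], 'tau': [0.0016, -39.8852, 0.7123, -35.747, -0.0261, 0.0068, 0.0005], 'position': [0.4108, -0.2297, 0.1505], 'ee_rot': [0.8703, 0.4924, -0.0006, -0.0006], 'ft_force': [0.0056, -0.0158, -0.4589], 'torque': [-0.0794, 0.0329, 0.0014], 'grip_width': 0.1472}
```

View pics/w4.png

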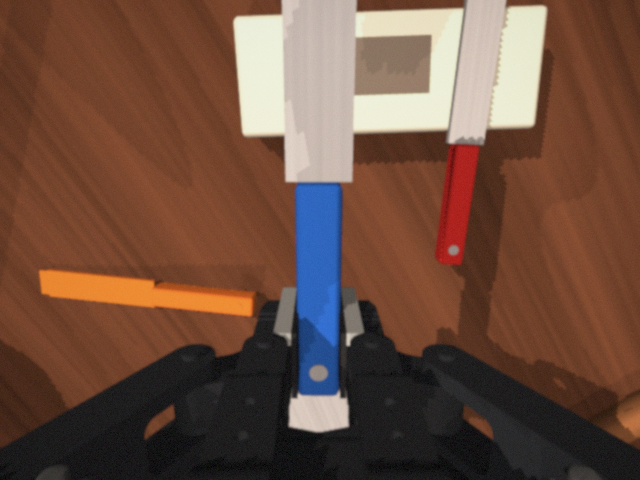

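View pics/sd4.png

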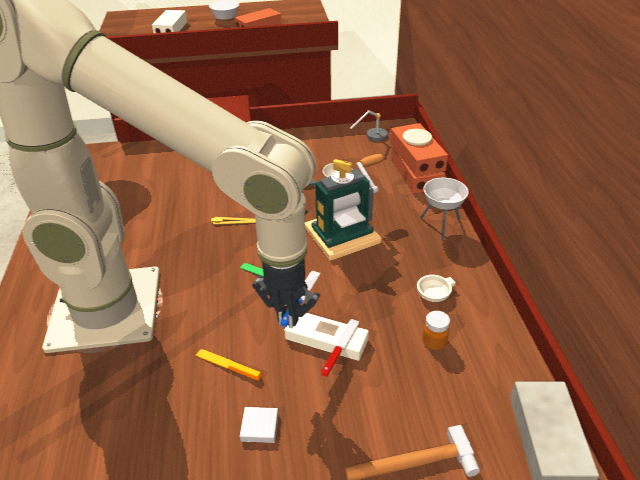

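```bash
cat > gt.py <<'E'
from h import *
import sys
def gt(fn,o,ur=(288,352)):
    im,w=cloud(fn); Rt=R.from_quat(o['ee_rot']).as_matrix()
    t=(w-o['position'])@Rt
    hsv=cv2.cvtColor(im,cv2.COLOR_RGB2HSV); H,S,V=[hsv[...,i].astype(int) for i in range(3)]
    near=(abs(t[...,2])<.02)&(abs(t[...,1])<.015)&(t[...,0]>-.03)
    for k,m in {'handle':near&(H>100)&(H<125)&(S>120),'blade':near&(S<70)&(V>90)&(t[...,0]>.054)}.items():
        p=t[m]; A=np.polyfit(p[:,0],p[:,2],1); r=cv2.minAreaRect((p[:,:2]*1e3).astype(np.float32))
        print(k,len(p),'slope',A[0],'z@0',A[1]*1e3,'xr',np.percentile(p[:,0],[.5,99.5])*1e3,'yc-slope',np.polyfit(p[:,0],p[:,1],1),'z med',np.median(p[:,2])*1e3)
    return t
E
python3 - <<'E'
from gt import *
gt('w4',manip.get_obs())
E
```

```text
handle 8853 slope 0.00814532530855762 z@0 -7.614733756408266 xr [-17.9680419   51.86500836] yc-slope [-0.00083241 -0.00064801] z med -7.444492786932819
blade 12382 slope 0.0012469534292624013 z@0 -2.061811947342285 xr [ 54.26572102 100.70382302] yc-slope [ 0.00146107 -0.0006422 ] z med -1.9693321699104422
```

Call:
jog_arm(steps=[0.005, 0.035, 0.012, 0, -0.08, 0.005, 0.07, 0.025, 0, -0.18, 0.005, 0.11, 0.039, 0, -0.3, 0.005, 0.15, 0.053, 0, -0.42, 0.005, 0.19, 0.067, 0, -0.54, 0.005, 0.225, 0.08, 0, -0.66, 0.005, 0.26, 0.092, 0, -0.78, 0.005, 0.285, 0.101, 0, -0.873, 0.005, 0.297, 0.105, 0, -0.873, 0.005, 0.297, 0.105, 0, -0.873])

```text
clock: 6.4
position: [0.6546, -0.028, 0.1505]
ee_rot: [0.581, 0.814, -0.0, -0.001]
ft_force: [-0.7, 0.5, -0.2]
grip_width: 0.152
```

```bash
cat > rel.py <<'E'
from h import *
def rel(tx,ty,tz,th=109.0,org=(.584,.1729)):
    # target TCP in mill frame (m) -> shift in tool axes, twist
    o=st(); Rt=R.from_quat(o['ee_rot']).as_matrix(); psi=np.arctan2(Rt[1,0],Rt[0,0])
    a=np.radians(th); M=np.array([[np.cos(a),-np.sin(a)],[np.sin(a),np.cos(a)]])
    pm=M.T@(o['position'][:2]-np.array(org)); print('mill-frame TCP',np.round(pm*1e3,2),'psi',np.degrees(psi))
    w=np.r_[M@np.array([tx,ty])+org,tz]; print('shift',np.round(Rt.T@(w-o['position']),4),'twist',round(psi-a,4))
E
python3 - <<'E'
from rel import *
rel(-.214,0,.0905)
E
```

```text
{'clock': 6.4, 'joint_pos': [0.0058, 0.4618, -0.0435, 1.4915, 0.0202, 1.1896, 0.2908], 'joint_velocities': [0.0224, -0.035, 0.0333, 0.0442, 0.0064, 0.0007, 0.0135], 'tau': [-0.6916, -68.2748, -0.0648, -38.7403, -0.0133, -0.0039, -0.016], 'position': [0.6546, -0.028, 0.1505], 'ee_rot': [0.5808, 0.8141, -0.0, -0.0005], 'ft_force': [-0.6664, 0.5165, -0.1634], 'torque': [-0.0232, 0.0413, 0.0132], 'grip_width': 0.1515}
mill-frame TCP [-212.95   -1.31] psi 108.98748900868999
shift [-0.0011 -0.0013  0.06  ] twist -0.0002
```

Call:
jog_arm(steps=[0.005, 0, -0.001, 0.03, 0, 0.005, 0, -0.001, 0.06, 0, 0.005, 0, -0.001, 0.06, 0, 0.005, 0.01, -0.001, 0.06, 0, 0.005, 0.02, -0.001, 0.06, 0, 0.005, 0.03, -0.001, 0.06, 0, 0.005, 0.04, -0.001, 0.06, 0, 0.005, 0.047, -0.001, 0.06, 0, 0.005, 0.047, -0.001, 0.06, 0, 0.005, 0.047, -0.001, 0.06, 0])

```text
clock: 7.4
position: [0.6381, 0.0147, 0.0915]
ee_rot: [0.58, 0.814, -0.0, 0.0]
ft_force: [0.8, 0.3, -0.3]
grip_width: 0.151
```

```bash
python3 - <<'E'
from rel import *
rel(-.11,0,.087); snap('wrist','w5'); snap('side','sd5'); snap('scene','sc5')
im=cv2.imread('pics/sd5.png'); cv2.imwrite('pics/sd5c.png',cv2.resize(im[140:290,290:440],(600,600),interpolation=cv2.INTER_CUBIC))
im=cv2.imread('pics/sc5.png'); cv2.imwrite('pics/sc5c.png',cv2.resize(im[180:330,310:460],(600,600),interpolation=cv2.INTER_CUBIC))
E
```

```text
{'clock': 7.4, 'joint_pos': [-0.0494, 0.484, -0.0589, 1.5925, 0.0317, 1.0657, 0.2153], 'joint_velocities': [0.0101, 0.005, 0.0089, -0.0019, 0.0015, 0.0002, 0.0016], 'tau': [-1.0165, -69.0577, -0.5812, -35.3396, -0.1236, 0.0151, -0.0447], 'position': [0.6381, 0.0147, 0.0915], 'ee_rot': [0.5805, 0.8143, -0.0, 0.0002], 'ft_force': [0.8278, 0.3418, -0.2817], 'torque': [-0.0227, -0.0198, -0.0225], 'grip_width': 0.1514}
mill-frame TCP [-167.22    0.38] psi 109.03277793931649
shift [0.0572 0.0004 0.0045] twist 0.0006
```

View pics/w5.png

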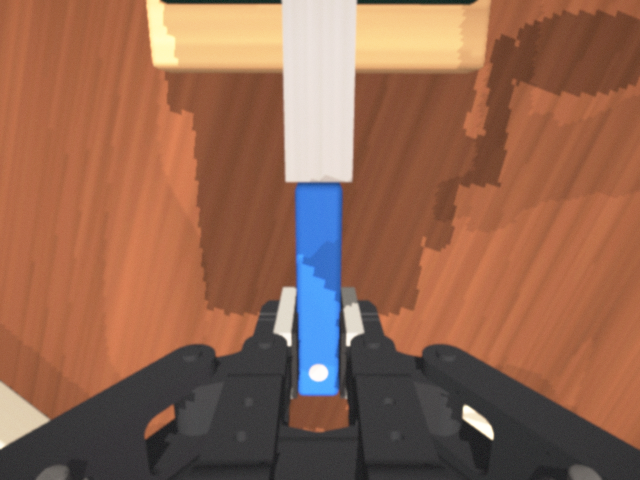

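View pics/sd5c.png

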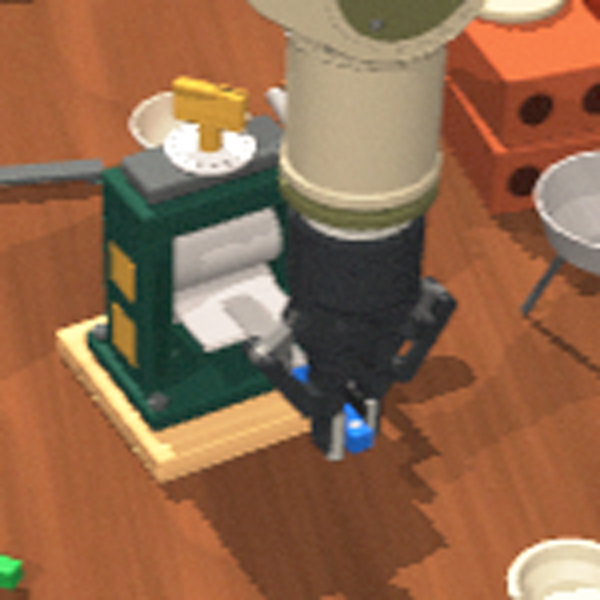

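View pics/sc5c.png

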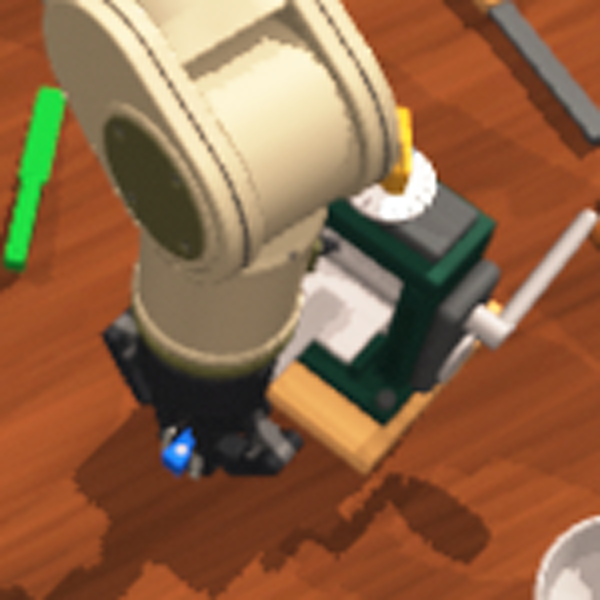

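Call:
jog_arm(steps=[0.005, 0.005, 0, 0.001, 0, 0.005, 0.01, 0, 0.002, 0, 0.005, 0.01, 0, 0.003, 0, 0.005, 0.01, 0, 0.004, 0, 0.005, 0.01, 0, 0.004, 0, 0.005, 0.014, 0, 0.004, 0, 0.005, 0.018, 0, 0.004, 0, 0.005, 0.022, 0, 0.004, 0, 0.005, 0.022, 0, 0.004, 0, 0.005, 0.022, 0, 0.004, 0])

```text
clock: 8.55
position: [0.6308, 0.0358, 0.0874]
ee_rot: [0.58, 0.814, 0.0, 0.0]
ft_force: [0.1, 0.0, -1.3]
grip_width: 0.151
```

```bash
python3 - <<'E'
from rel import *
rel(-.11,0,.087); snap('wrist','w6'); snap('side','sd6')
im=cv2.imread('pics/sd6.png'); cv2.imwrite('pics/sd6c.png',cv2.resize(im[180:240,320:400],(800,600),interpolation=cv2.INTER_CUBIC))
E
```

```text
{'clock': 8.55, 'joint_pos': [-0.0771, 0.4764, -0.0668, 1.6135, 0.0353, 1.0527, 0.1785], 'joint_velocities': [0.005, 0.0018, 0.0047, -0.0022, 0.0015, -0.0006, 0.0016], 'tau': [-0.4386, -68.0913, -0.335, -35.0988, -0.0743, 0.0103, -0.0251], 'position': [0.6308, 0.0358, 0.0874], 'ee_rot': [0.5804, 0.8144, 0.0001, 0.0001], 'ft_force': [0.1105, 0.0084, -1.3272], 'torque': [-0.0596, -0.0131, 0.0511], 'grip_width': 0.1514}
mill-frame TCP [-144.9     0.39] psi 109.04682825092017
shift [0.0349 0.0004 0.0004] twist 0.0008
```

View pics/w6.png

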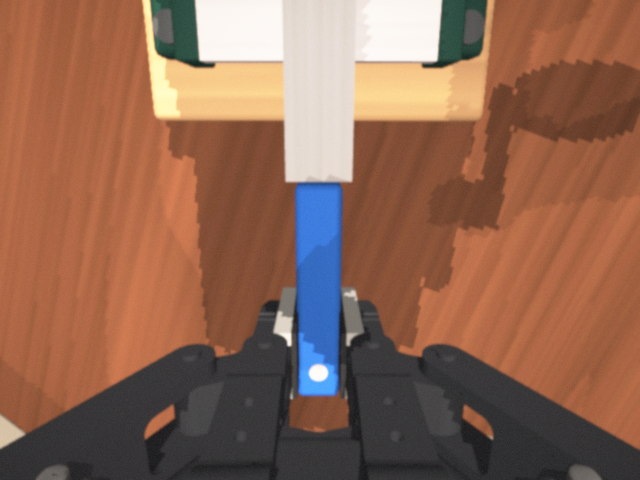

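View pics/sd6c.png

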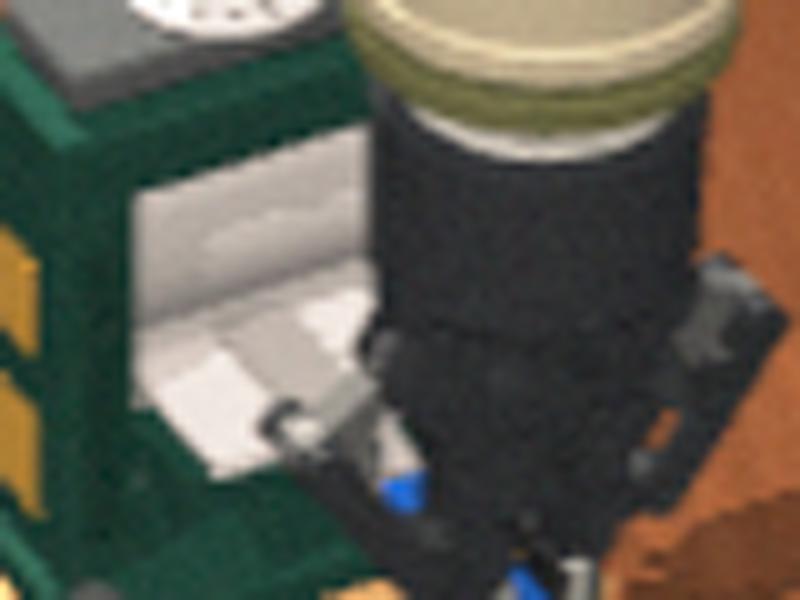

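```bash
python3 - <<'E'
from h import *
im,w=cloud('w6')
for n,s in {'tabL':np.s_[15:55,210:275],'tabR':np.s_[15:55,365:430],'bl':np.s_[15:55,290:350],'bl2':np.s_[120:175,290:350]}.items():
    p=w[s].reshape(-1,3); print(n,np.nanmedian(p,0)*1e3)
p=ray('w6',[(197,62),(441,62)],.086); print(p*1e3,np.degrees(np.arctan2(*(p[1]-p[0])[1::-1])))
g=ray('w6',[(320,183)],.0895); print(g*1e3, 'gap',np.dot((p.mean(0)-g[0])[:2],[np.cos(np.radians(109)),np.sin(np.radians(109))]))
E
```

```text
tabL [579.99295034 116.84987815  85.81303018]
tabR [621.28210944 131.12745819  85.77228188]
bl [600.86912227 123.33248825  89.595698  ]
bl2 [610.69131581  94.86844941  89.64775908]
[[569.81881483 105.71083323  86.        ]
 [635.8845269  128.51948009  86.        ]] 19.046815124589276
[[614.32471591  84.85802593  89.5       ]] gap 0.034234974408854354
```

Call:
jog_arm(steps=[0.005, 0.004, 0, 0, 0, 0.005, 0.008, 0, 0, 0, 0.005, 0.012, 0, 0, 0, 0.005, 0.016, 0, 0, 0, 0.005, 0.02, 0, 0, 0, 0.005, 0.024, 0, 0, 0, 0.005, 0.028, 0, 0, 0, 0.005, 0.031, 0, 0, 0, 0.005, 0.031, 0, 0, 0, 0.005, 0.031, 0, 0, 0])

```text
clock: 9.65
position: [0.6207, 0.0648, 0.0874]
ee_rot: [0.581, 0.814, 0.0, 0.0]
ft_force: [0.3, -0.0, -0.6]
grip_width: 0.15
```

```bash
python3 - <<'E'
from rel import *
rel(-.11,0,.087); snap('wrist','w7')
im,w=cloud('w7')
for n,s in {'tabL':np.s_[80:120,215:270],'tabR':np.s_[80:120,370:420],'bl':np.s_[80:120,290:350],'bl2':np.s_[130:165,290:350]}.items():
    p=w[s].reshape(-1,3); print(n,np.nanmedian(p,0)*1e3)
E
```

```text
{'clock': 9.65, 'joint_pos': [-0.1164, 0.462, -0.0775, 1.635, 0.04, 1.046, 0.1261], 'joint_velocities': [0.0047, 0.0002, 0.0035, 0.0009, 0.0004, 0.0006, -0.0005], 'tau': [-0.4012, -67.0298, -0.4837, -34.9769, -0.0656, 0.0072, -0.0191], 'position': [0.6207, 0.0648, 0.0874], 'ee_rot': [0.5805, 0.8142, 0.0, 0.0001], 'ft_force': [0.3011, -0.0074, -0.577], 'torque': [-0.1346, -0.0233, -0.0139], 'grip_width': 0.1499}
mill-frame TCP [-114.17    0.45] psi 109.02508906903071
shift [0.0042 0.0005 0.0004] twist 0.0004
tabL [574.73856269 129.15221075  85.77048092]
tabR [617.11542972 143.76085054  85.75577025]
bl [596.32397331 136.44761494  89.57306547]
bl2 [600.64581229 123.91846344  89.60127682]
```

View pics/w7.png

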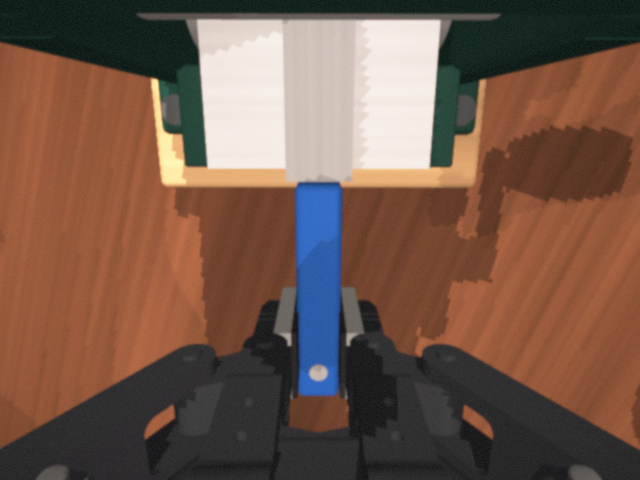

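Call:
jog_arm(steps=[0.005, 0.0015, 0, 0.0003, 0, 0.005, 0.003, 0, 0.0005, 0, 0.005, 0.0033, 0, 0.0005, 0, 0.005, 0.0036, 0, 0.0005, 0, 0.005, 0.0039, 0, 0.0005, 0, 0.005, 0.0042, 0, 0.0005, 0, 0.005, 0.0045, 0, 0.0005, 0, 0.005, 0.0045, 0, 0.0005, 0, 0.005, 0.0045, 0, 0.0005, 0, 0.005, 0.0045, 0, 0.0005, 0])

```text
clock: 10.7
position: [0.6195, 0.0682, 0.0869]
ee_rot: [0.581, 0.814, -0.0, 0.0]
ft_force: [1.1, -4.4, -0.7]
grip_width: 0.151
```

```bash
python3 - <<'E'
from rel import *
rel(-.11,0,.087); snap('wrist','w8')
im,w=cloud('w8')
cv2.imwrite('pics/w8c.png',cv2.resize(im[130:230,240:400,::-1],(800,500),interpolation=cv2.INTER_CUBIC))
for n,s in {'tabL':np.s_[80:120,215:270],'tabR':np.s_[80:120,370:420],'bl':np.s_[80:120,290:350],'bl2':np.s_[130:165,290:350]}.items():
    p=w[s].reshape(-1,3); print(n,np.nanmedian(p,0)*1e3)
E
```

```text
{'clock': 10.7, 'joint_pos': [-0.1218, 0.4607, -0.0784, 1.638, 0.0414, 1.0441, 0.1184], 'joint_velocities': [-0.0003, 0.0002, 0.0009, -0.0008, -0.0004, 0.0025, 0.0021], 'tau': [-3.2342, -66.7981, -3.532, -34.5038, -1.5315, 0.2483, 0.0037], 'position': [0.6195, 0.0682, 0.0869], 'ee_rot': [0.5809, 0.814, -0.0002, 0.0005], 'ft_force': [1.1195, -4.4432, -0.7251], 'torque': [-1.1239, -0.4018, 0.0006], 'grip_width': 0.1507}
mill-frame TCP [-110.57    0.52] psi 108.97874141706617
shift [ 0.0006  0.0005 -0.0001] twist -0.0004
tabL [573.62843382 132.64388597  85.81782013]
tabR [615.80399613 147.16278968  85.77083846]
bl [595.13995863 139.89746207  88.94947312]
bl2 [599.44814515 127.37199892  89.00846058]
```

View pics/w8c.png

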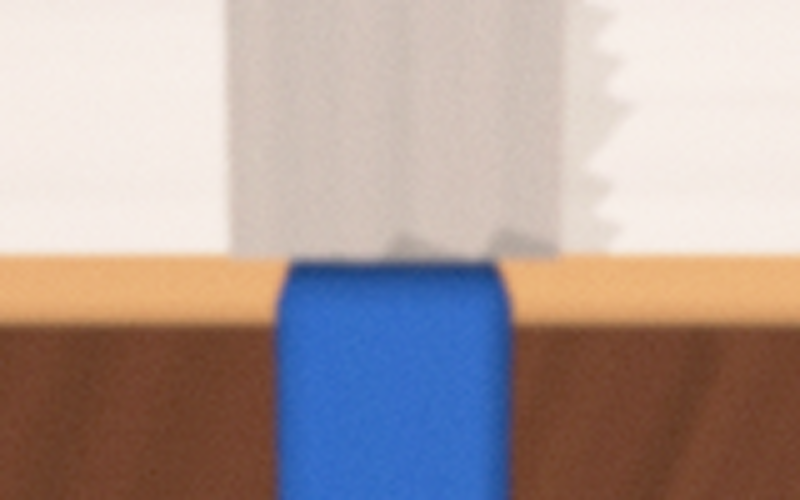

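Call:
jog_arm(steps=[0.005, -0.0007, 0, 0.0002, 0, 0.005, -0.0007, 0, 0.0002, 0, 0.02, -0.0007, 0, 0.0002, 0, 0.04, -0.0007, 0, 0.0002, 0, 0.04, -0.0007, 0, 0.0002, 0, 0.04, -0.0007, 0, 0.0002, 0, 0.04, -0.0007, 0, 0.0002, 0, 0.04, -0.0007, 0, 0.0002, 0, 0.04, -0.0007, 0, 0.0002, 0, 0.04, -0.0007, 0, 0.0002, 0])

```text
clock: 11.75
position: [0.6195, 0.0684, 0.0866]
ee_rot: [0.581, 0.814, 0.0, 0.0]
ft_force: [0.1, 0.2, -0.5]
grip_width: 0.471
```

```bash
python3 - <<'E'
from rel import *
rel(-.11,0,.087); snap('wrist','w9')
im,w=cloud('w9')
for n,s in {'tabL':np.s_[80:120,215:270],'tabR':np.s_[80:120,370:420],'bl':np.s_[80:120,290:350],'bl2':np.s_[130:165,290:350],'han':np.s_[200:360,305:335]}.items():
    p=w[s].reshape(-1,3); print(n,np.nanmedian(p,0)*1e3)
E
```

```text
{'clock': 11.75, 'joint_pos': [-0.1213, 0.4613, -0.079, 1.6379, 0.0406, 1.044, 0.1195], 'joint_velocities': [0.0001, 0.0008, -0.0016, -0.0008, 0.001, -0.0004, 0.0011], 'tau': [-0.0154, -66.4889, -0.2023, -34.6886, 0.0127, 0.002, 0.0], 'position': [0.6195, 0.0684, 0.0866], 'ee_rot': [0.5806, 0.8142, 0.0, 0.0], 'ft_force': [0.0756, 0.1717, -0.4988], 'torque': [0.0064, 0.0116, -0.0124], 'grip_width': 0.4713}
mill-frame TCP [-110.32    0.45] psi 109.0202130830106
shift [ 0.0003  0.0005 -0.0004] twist 0.0004
tabL [573.61433138 132.86098084  85.77793312]
tabR [615.76754938 147.37068122  85.77131606]
bl [595.06670053 140.11726374  88.7914719 ]
bl2 [599.36303216 127.57180681  88.75305194]
han [612.30863565  90.1648157   94.22445495]
```

View pics/w9.png

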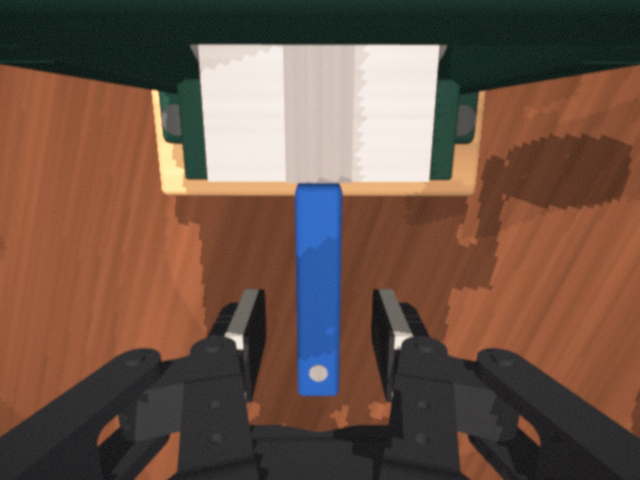

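Call:
jog_arm(steps=[0.04, -0.0007, 0, -0.01, 0, 0.04, -0.0007, 0, -0.03, 0, 0.04, -0.0007, 0, -0.07, 0, 0.04, -0.0007, 0, -0.11, -0.1, 0.04, -0.0007, 0, -0.15, -0.2, 0.04, -0.0007, 0, -0.19, -0.3, 0.04, 0.03, 0, -0.21, -0.4, 0.04, 0.06, 0, -0.215, -0.5, 0.04, 0.09, 0, -0.215, -0.6, 0.04, 0.11, 0, -0.215, -0.68])

```text
clock: 12.8
position: [0.5827, 0.1749, 0.303]
ee_rot: [0.273, 0.962, 0.001, 0.0]
ft_force: [0.8, -0.1, -0.2]
grip_width: 0.469
```

```bash
python3 - <<'E'
from rel import *
rel(0,0,.22,148); snap('wrist','w10'); snap('side','sd10'); snap('scene','sc10')
im=cv2.imread('pics/sd10.png'); cv2.imwrite('pics/sd10c.png',cv2.resize(im[140:290,290:440],(600,600),interpolation=cv2.INTER_CUBIC))
E
```

```text
{'clock': 12.8, 'joint_pos': [-0.1853, 0.2828, -0.2277, 1.4146, 0.063, 1.4498, 0.6063], 'joint_velocities': [-0.1537, -0.0036, -0.1834, 0.0262, 0.0607, -0.0016, 0.4294], 'tau': [1.4925, -60.3084, -0.8625, -40.235, -0.0496, 0.0459, -0.8631], 'position': [0.5827, 0.1749, 0.303], 'ee_rot': [0.2728, 0.9621, 0.0007, 0.0005], 'ft_force': [0.8112, -0.0754, -0.1769], 'torque': [-0.0031, 0.009, 0.0175], 'grip_width': 0.4691}
mill-frame TCP [ 2.18 -0.97] psi 148.3348059338555
shift [-0.0021 -0.0011  0.083 ] twist 0.0058
```

View pics/w10.png

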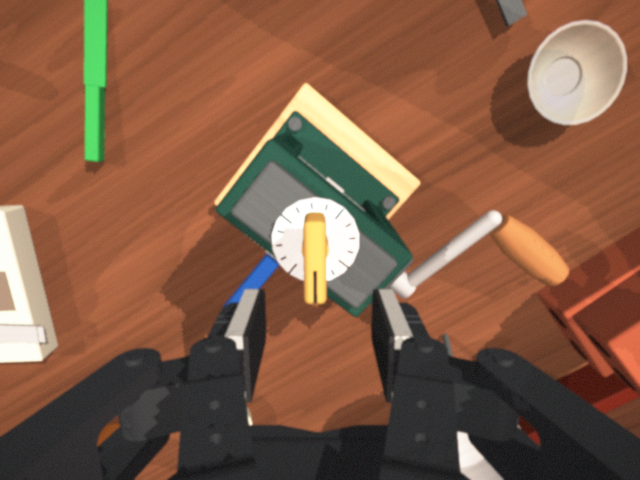

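View pics/sd10c.png

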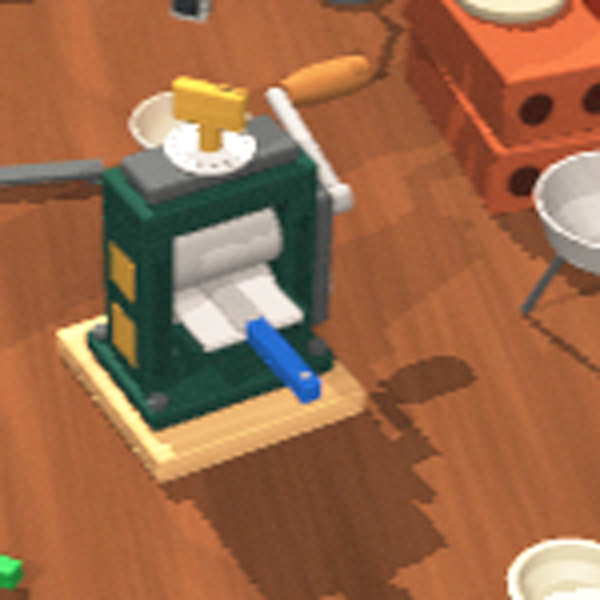

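```bash
python3 - <<'E'
from h import *
im,w=cloud('w10'); hsv=cv2.cvtColor(im,cv2.COLOR_RGB2HSV); H,S,V=[hsv[...,i].astype(int) for i in range(3)]
m=(H>15)&(H<32)&(S>130)&(V>150)&(w[...,2]>.22); 
p=w[m]; r=cv2.minAreaRect((p[:,:2]*1e3).astype(np.float32)); print(m.sum(),r,np.nanmedian(p[:,2]))
v,u=np.nonzero(m); q=ray('w10',np.c_[u,v],.23); print(cv2.minAreaRect((q[:,:2]*1e3).astype(np.float32)), q.mean(0))
k=ray('w10',[(315.5,272),(315.5,302)],.23); print(np.degrees(np.arctan2(*(k[1]-k[0])[1::-1])))
d=ray('w10',[(316,240)],.188);print(d)
E
```

```text
1613 ((583.1055297851562, 172.72824096679688), (11.908130645751953, 45.391563415527344), 58.628326416015625) 0.22934028116267066
((581.7788696289062, 173.5814208984375), (11.670307159423828, 46.59148406982422), 58.63290023803711) [0.58162668 0.17358482 0.23      ]
-31.771782089087548
[[0.58300002 0.1734854  0.188     ]]
```

```bash
python3 - <<'E'
from rel import *
rel(0,0,.219,148.6,(.5833,.173))
E
```

```text
{'clock': 12.95, 'joint_pos': [-0.1847, 0.2836, -0.2263, 1.4146, 0.0631, 1.4496, 0.6041], 'joint_velocities': [0.0276, 0.0067, 0.0443, 0.0002, 0.0093, -0.0012, -0.0166], 'tau': [-2.1204, -59.6027, -3.6098, -39.673, -0.2677, -0.0193, 0.3458], 'position': [0.5831, 0.1737, 0.3025], 'ee_rot': [0.2748, 0.9615, 0.0003, 0.0003], 'ft_force': [1.2741, 0.092, -0.584], 'torque': [-0.009, -0.0324, -0.0154], 'grip_width': 0.4687}
mill-frame TCP [ 0.51 -0.51] psi 148.0941598392752
shift [-0.0005 -0.0006  0.0835] twist -0.0088
```

Call:
jog_arm(steps=[0.04, 0, 0, 0.03, -0.009, 0.04, -0.0005, -0.0005, 0.06, -0.009, 0.04, -0.0005, -0.0005, 0.0835, -0.009, 0.04, -0.0005, -0.0005, 0.0835, -0.009, 0.04, -0.0005, -0.0005, 0.0835, -0.009, 0.003, -0.0005, -0.0005, 0.0835, -0.009, 0.003, -0.0005, -0.0005, 0.0835, -0.009, 0.003, -0.0005, -0.0005, 0.0835, -0.009, 0.003, -0.0005, -0.0005, 0.0835, -0.009, 0.003, -0.0005, -0.0005, 0.0835, -0.009], grip_force=40)

```text
clock: 13.95
position: [0.5846, 0.1716, 0.2201]
ee_rot: [0.272, 0.962, 0.001, 0.001]
ft_force: [-1.6, -1.5, 7.0]
grip_width: 0.143
```

```bash
python3 - <<'E'
from rel import *
rel(0,0,.219,148.6,(.5833,.173)); snap('wrist','w11')
E
```

```text
{'clock': 13.95, 'joint_pos': [-0.1788, 0.3221, -0.2266, 1.5381, 0.0749, 1.2871, 0.6056], 'joint_velocities': [-0.0006, 0.0007, -0.0009, 0.0012, -0.0004, 0.0001, 0.0005], 'tau': [-0.7514, -56.9272, -2.5446, -36.278, -0.3056, -0.5808, 0.0149], 'position': [0.5846, 0.1716, 0.2201], 'ee_rot': [0.2717, 0.9624, 0.0006, 0.0013], 'ft_force': [-1.6131, -1.5378, 6.9627], 'torque': [-0.373, 0.2694, -0.0203], 'grip_width': 0.1427}
mill-frame TCP [-1.79  0.51] psi 148.47188098225394
shift [0.0018 0.0005 0.0011] twist -0.0022
```

View pics/w11.png

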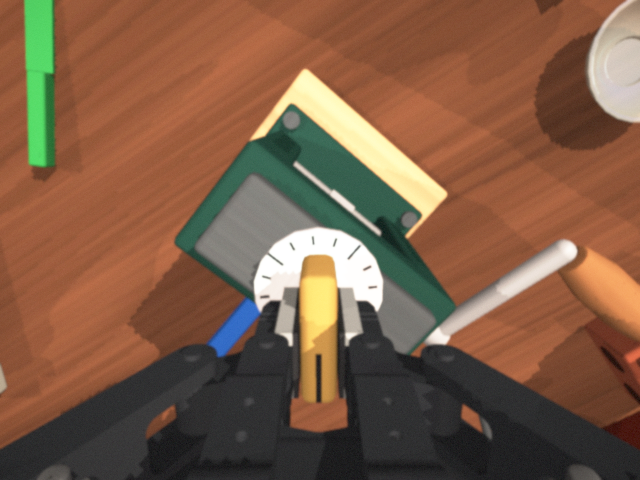

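Call:
jog_arm(steps=[0.003, 0.0008, 0, 0, 0.1, 0.003, 0.0015, 0, 0, 0.24, 0.003, 0.0015, 0, 0, 0.38, 0.003, 0.0015, 0, 0, 0.52, 0.003, 0.0015, 0, 0, 0.66, 0.003, 0.0015, 0, 0, 0.8, 0.003, 0.0015, 0, 0, 0.94, 0.003, 0.0015, 0, 0, 1.08, 0.003, 0.0015, 0, 0, 1.2, 0.003, 0.0015, 0, 0, 1.25])

```text
clock: 15.0
position: [0.5836, 0.1713, 0.2201]
ee_rot: [0.785, 0.619, 0.001, 0.001]
ft_force: [-0.1, -4.3, 6.0]
grip_width: 0.141
```

```bash
python3 - <<'E'
from rel import *
rel(0,0,.219,28,(.5835,.1729)); snap('wrist','w12')
E
```

```text
{'clock': 15.0, 'joint_pos': [-0.3119, 0.3098, -0.0616, 1.5489, 0.0215, 1.2809, -0.6117], 'joint_velocities': [-0.0488, -0.0015, 0.0573, 0.004, -0.0189, -0.0007, -0.4186], 'tau': [-2.2819, -56.5794, -2.4898, -36.4091, -1.3442, -0.6598, -0.2002], 'position': [0.5836, 0.1713, 0.2201], 'ee_rot': [0.7851, 0.6193, 0.001, 0.0013], 'ft_force': [-0.0692, -4.342, 6.041], 'torque': [-1.0126, 0.051, 0.0749], 'grip_width': 0.1414}
mill-frame TCP [-0.63 -1.43] psi 76.53365585324863
shift [ 0.0015 -0.0005  0.001 ] twist 0.8471
```

View pics/w12.png

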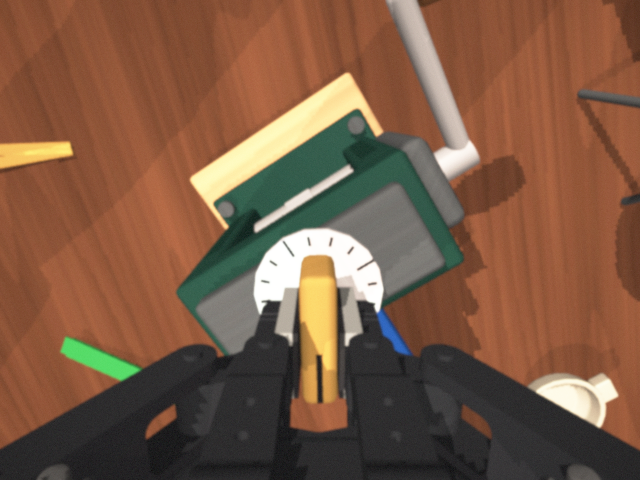

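Call:
jog_arm(steps=[0.003, 0.0005, 0, 0, 0.14, 0.003, 0.001, 0, 0, 0.28, 0.003, 0.001, 0, 0, 0.42, 0.003, 0.001, 0, 0, 0.56, 0.003, 0.001, 0, 0, 0.7, 0.003, 0.001, 0, 0, 0.8, 0.003, 0.001, 0, 0, 0.85, 0.003, 0.001, 0, 0, 0.85, 0.04, 0.001, 0, 0, 0.85, 0.04, 0.001, 0, 0, 0.85])

```text
clock: 16.05
position: [0.5829, 0.1738, 0.2187]
ee_rot: [0.97, 0.244, 0.001, -0.0]
ft_force: [-0.4, 0.3, -0.0]
grip_width: 0.456
```

Call:
jog_arm(steps=[0.04, 0, 0, 0, 0, 0.04, 0, 0, -0.02, 0, 0.04, 0, 0, -0.05, 0, 0.04, 0, 0, -0.05, -0.14, 0.04, 0, 0, -0.05, -0.28, 0.04, 0, 0, -0.05, -0.42, 0.04, 0, 0, -0.05, -0.56, 0.04, 0, 0, -0.05, -0.7, 0.04, 0, 0, -0.05, -0.84, 0.04, 0, 0, -0.05, -0.98])

```text
clock: 17.05
position: [0.5827, 0.1738, 0.2681]
ee_rot: [0.739, 0.674, 0.0, -0.0]
ft_force: [-0.3, -0.6, -0.8]
grip_width: 0.467
```

Call:
jog_arm(steps=[0.04, 0, 0, 0, -0.14, 0.04, 0, 0, 0, -0.28, 0.04, 0, 0, 0, -0.42, 0.04, 0, 0, 0, -0.56, 0.04, 0, 0, 0, -0.7, 0.04, 0, 0, 0, -0.84, 0.04, 0, 0, 0, -0.98, 0.04, 0, 0, 0, -1.12, 0.04, 0, 0, 0, -1.26, 0.04, 0, 0, 0, -1.4])

```text
clock: 18.05
position: [0.5827, 0.1738, 0.2681]
ee_rot: [0.131, 0.991, 0.0, 0.0]
ft_force: [-0.1, -0.2, -0.2]
grip_width: 0.467
```

```bash
python3 - <<'E'
from rel import *
rel(0,0,.219,208,(.5835,.1729)); snap('wrist','w13')
E
```

```text
{'clock': 18.05, 'joint_pos': [-0.177, 0.2964, -0.2347, 1.4702, 0.0689, 1.3829, 0.8924], 'joint_velocities': [0.1355, 0.0133, -0.1686, -0.0084, 0.0528, 0.0061, 1.3541], 'tau': [-1.0931, -59.9287, -1.2337, -39.3509, -0.0939, -0.011, -2.8567], 'position': [0.5827, 0.1738, 0.2681], 'ee_rot': [0.1314, 0.9913, 0.0002, 0.0], 'ft_force': [-0.1161, -0.221, -0.2132], 'torque': [-0.0457, 0.0414, 0.0065], 'grip_width': 0.4671}
mill-frame TCP [ 0.27 -1.17] psi 164.893571576375
shift [-0.001  -0.0007  0.0491] twist -0.7523
```

View pics/w13.png

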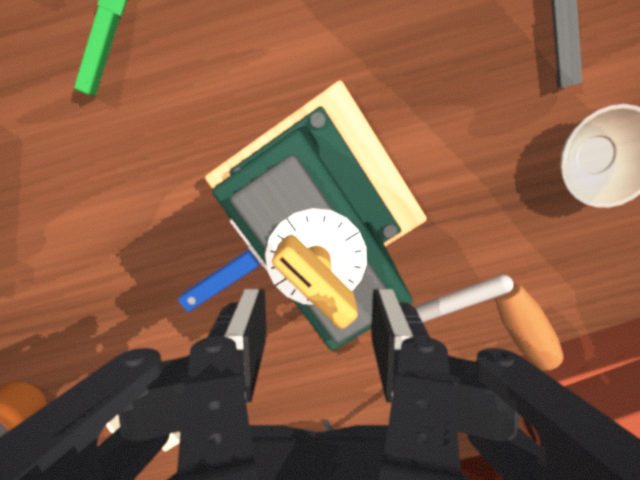

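```bash
python3 - <<'E'
from h import *
im,w=cloud('w13'); hsv=cv2.cvtColor(im,cv2.COLOR_RGB2HSV); H,S,V=[hsv[...,i].astype(int) for i in range(3)]
m=(H>15)&(H<32)&(S>130)&(V>130)&(w[...,2]>.222)&(w[...,2]<.24); 
p=w[m]; print(cv2.minAreaRect((p[:,:2]*1e3).astype(np.float32)))
k=ray('w13',[(310,286),(281,258)],.23); print(np.degrees(np.arctan2(*(k[1]-k[0])[1::-1])))
E
```

```text
((582.8580322265625, 172.747802734375), (44.99650955200195, 11.549302101135254), 28.75995635986328)
-151.41699307479294
```

Call:
jog_arm(steps=[0.04, -0.0008, -0.0005, 0, -0.14, 0.04, -0.0008, -0.0005, 0, -0.28, 0.04, -0.0008, -0.0005, 0, -0.42, 0.04, -0.0008, -0.0005, 0, -0.56, 0.04, -0.0008, -0.0005, 0, -0.7, 0.04, -0.0008, -0.0005, 0, -0.77, 0.04, -0.0008, -0.0005, 0, -0.77, 0.04, -0.0008, -0.0005, 0.02, -0.77, 0.04, -0.0008, -0.0005, 0.04, -0.77, 0.04, -0.0008, -0.0005, 0.049, -0.77])

```text
clock: 19.1
position: [0.5827, 0.1726, 0.2173]
ee_rot: [-0.246, 0.969, -0.0, -0.001]
ft_force: [-0.4, -0.4, 0.1]
grip_width: 0.471
```

Call:
jog_arm(steps=[0.04, 0, 0, 0, 0, 0.003, 0, 0, 0, 0, 0.003, 0, 0, 0, 0, 0.003, 0, 0, 0, 0, 0.003, 0, 0, 0, 0, 0.003, 0, 0, 0, 0, 0.003, 0, 0, 0, 0, 0.003, 0, 0, 0, 0, 0.003, 0, 0, 0, 0, 0.003, 0, 0, 0, 0], grip_force=40)

```text
clock: 20.1
position: [0.5842, 0.1724, 0.2204]
ee_rot: [-0.247, 0.969, -0.0, 0.001]
ft_force: [0.9, -2.2, 6.7]
grip_width: 0.139
```

```bash
python3 - <<'E'
from rel import *
rel(0,0,.219,88,(.5835,.1729))
E
```

```text
{'clock': 20.1, 'joint_pos': [-0.1006, 0.3315, -0.3271, 1.533, 0.11, 1.2928, 1.629], 'joint_velocities': [-0.0014, 0.0001, -0.001, 0.0011, -0.0005, -0.001, 0.0006], 'tau': [-2.2467, -56.8542, -5.298, -35.4243, -1.1788, -0.0308, 0.0202], 'position': [0.5842, 0.1724, 0.2204], 'ee_rot': [-0.247, 0.969, -0.0003, 0.0012], 'ft_force': [0.9281, -2.1687, 6.6674], 'torque': [-0.7504, -0.3176, 0.0488], 'grip_width': 0.1394}
mill-frame TCP [-0.48 -0.71] psi -151.3939545095089
shift [0.0004 0.0008 0.0014] twist -4.1782
```

Call:
jog_arm(steps=[0.003, 0, 0, 0, 0.14, 0.003, 0, 0, 0, 0.28, 0.003, 0, 0, 0, 0.42, 0.003, 0, 0, 0, 0.56, 0.003, 0, 0, 0, 0.7, 0.003, 0, 0, 0, 0.84, 0.003, 0, 0, 0, 0.98, 0.003, 0, 0, 0, 1.12, 0.003, 0, 0, 0, 1.26, 0.003, 0, 0, 0, 1.4])

```text
clock: 21.1
position: [0.5841, 0.1718, 0.2204]
ee_rot: [0.438, 0.899, 0.0, 0.001]
ft_force: [0.7, -5.0, 6.3]
grip_width: 0.138
```

Call:
jog_arm(steps=[0.003, 0, 0, 0, 0.1, 0.003, 0, 0, 0, 0.2, 0.003, 0, 0, 0, 0.3, 0.003, 0, 0, 0, 0.4, 0.003, 0, 0, 0, 0.48, 0.003, 0, 0, 0, 0.54, 0.003, 0, 0, 0, 0.58, 0.003, 0, 0, 0, 0.6, 0.003, 0, 0, 0, 0.6, 0.003, 0, 0, 0, 0.6])

```text
clock: 22.1
position: [0.5839, 0.1717, 0.2203]
ee_rot: [0.682, 0.731, 0.0, 0.001]
ft_force: [-0.5, -5.4, 7.7]
grip_width: 0.141
```

```bash
python3 - <<'E'
from rel import *
rel(0,0,.219,88,(.5835,.1729))
E
```

```text
{'clock': 22.1, 'joint_pos': [-0.3127, 0.3115, -0.0609, 1.546, 0.0209, 1.2836, -0.3069], 'joint_velocities': [0.0029, 0.0003, -0.0034, 0.0014, 0.0002, 0.0001, -0.0003], 'tau': [-3.1836, -56.0239, -2.9115, -36.3381, -1.6038, -1.0182, -0.0469], 'position': [0.5839, 0.1717, 0.2203], 'ee_rot': [0.6821, 0.7313, 0.0002, 0.0009], 'ft_force': [-0.5269, -5.4108, 7.6901], 'torque': [-1.2747, 0.2578, 0.0168], 'grip_width': 0.1407}
mill-frame TCP [-1.19 -0.43] psi 93.98805077292124
shift [ 0.0012 -0.0003  0.0013] twist 0.1045
```

Call:
jog_arm(steps=[0.003, 0, 0, 0, 0.02, 0.003, 0, 0, 0, 0.04, 0.003, 0, 0, 0, 0.06, 0.003, 0, 0, 0, 0.08, 0.003, 0, 0, 0, 0.1, 0.003, 0, 0, 0, 0.12, 0.003, 0, 0, 0, 0.13, 0.003, 0, 0, 0, 0.13, 0.003, 0, 0, 0, 0.13, 0.003, 0, 0, 0, 0.13])

```text
clock: 23.1
position: [0.5838, 0.1717, 0.2203]
ee_rot: [0.728, 0.685, 0.0, 0.001]
ft_force: [-0.5, -5.3, 7.5]
grip_width: 0.139
```

```bash
python3 - <<'E'
from rel import *
rel(0,0,.219,88,(.5835,.1729)); snap('wrist','w14')
im,w=cloud('w14'); cv2.imwrite('pics/w14c.png',cv2.resize(im[200:420,220:420,::-1],(600,600)))
E
```

```text
{'clock': 23.1, 'joint_pos': [-0.3262, 0.3108, -0.044, 1.5469, 0.0155, 1.2832, -0.4329], 'joint_velocities': [0.0011, -0.0016, -0.0015, -0.0008, 0.0003, -0.0001, 0.0014], 'tau': [-3.11, -55.8802, -2.6802, -36.4157, -1.5841, -1.1168, -0.0283], 'position': [0.5838, 0.1717, 0.2203], 'ee_rot': [0.7281, 0.6854, 0.0002, 0.0008], 'ft_force': [-0.4986, -5.282, 7.4863], 'torque': [-1.2564, 0.2815, 0.0144], 'grip_width': 0.1391}
mill-frame TCP [-1.23 -0.36] psi 86.54168689459932
shift [ 0.0012 -0.0004  0.0013] twist -0.0255
```

View pics/w14.png

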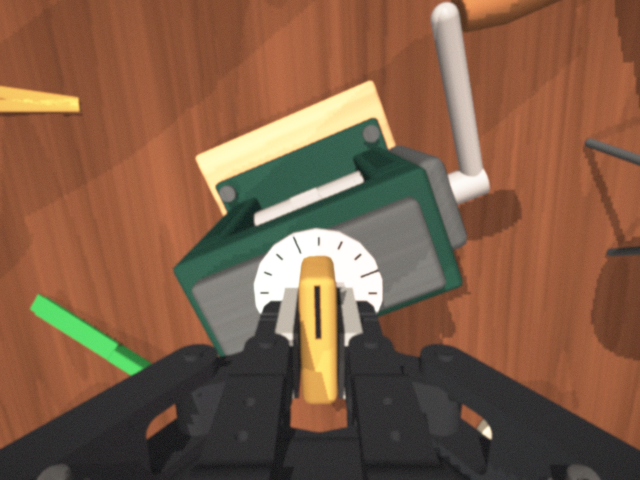

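Call:
jog_arm(steps=[0.003, 0, 0, 0, 0.02, 0.003, 0, 0, 0, 0.04, 0.003, 0, 0, 0, 0.06, 0.003, 0, 0, 0, 0.07, 0.003, 0, 0, 0, 0.07, 0.003, 0, 0, 0, 0.07, 0.003, 0, 0, 0, 0.07, 0.003, 0, 0, 0, 0.07, 0.003, 0, 0, 0, 0.07, 0.003, 0, 0, 0, 0.07])

```text
clock: 24.15
position: [0.5838, 0.1718, 0.2204]
ee_rot: [0.751, 0.66, 0.0, 0.001]
ft_force: [-0.4, -5.7, 9.0]
grip_width: 0.139
```

```bash
python3 - <<'E'
from rel import *
rel(0,0,.219,88,(.5835,.1729))
E
```

```text
{'clock': 24.15, 'joint_pos': [-0.3337, 0.3105, -0.0352, 1.5473, 0.0129, 1.2829, -0.4999], 'joint_velocities': [-0.0009, 0.0008, 0.0008, -0.0012, 0.0009, 0.0011, -0.0005], 'tau': [-2.5461, -55.7322, -2.0688, -36.3006, -1.9697, -1.1266, -0.8293], 'position': [0.5838, 0.1718, 0.2204], 'ee_rot': [0.7512, 0.6601, 0.0002, 0.0009], 'ft_force': [-0.4005, -5.657, 8.9767], 'torque': [-1.4285, 0.2972, 0.7841], 'grip_width': 0.1391}
mill-frame TCP [-1.07 -0.37] psi 82.60914842931317
shift [ 0.001  -0.0005  0.0014] twist -0.0941
```

```bash
python3 - <<'E'
from h import *
o=manip.get_obs(); snap('wrist','w15'); snap('side','sd15')
im0=load('w14')[0]; im=load('w15')[0]
cv2.imwrite('pics/w15c.png',np.hstack([cv2.resize(x[245:410,270:370,::-1],(400,600),interpolation=cv2.INTER_CUBIC) for x in (im0,im)])[:600])
s=cv2.imread('pics/sd15.png'); cv2.imwrite('pics/sd15c.png',cv2.resize(s[140:290,290:440],(600,600),interpolation=cv2.INTER_CUBIC))
for fn,mk in (('w14',0),('w15',0)):
    im,w=cloud(fn); hsv=cv2.cvtColor(im,cv2.COLOR_RGB2HSV); H,S,V=[hsv[...,i].astype(int) for i in range(3)]
    m=(H>15)&(H<32)&(S>130)&(V>110); m[:245]=0; m[410:]=0; m[:,:295]=0; m[:,345:]=0
    v,u=np.nonzero(m); c=[(y,(u[v==y].min()+u[v==y].max())/2) for y in range(262,395) if (v==y).sum()>15]; c=np.array(c)
    print(fn,np.polyfit(c[:,0],c[:,1],1))
    # table/mill yaw from board edge
E
```

```text
w14 [2.54282246e-02 3.09772324e+02]
w15 [6.82761857e-02 2.95026464e+02]
```

View pics/w15c.png

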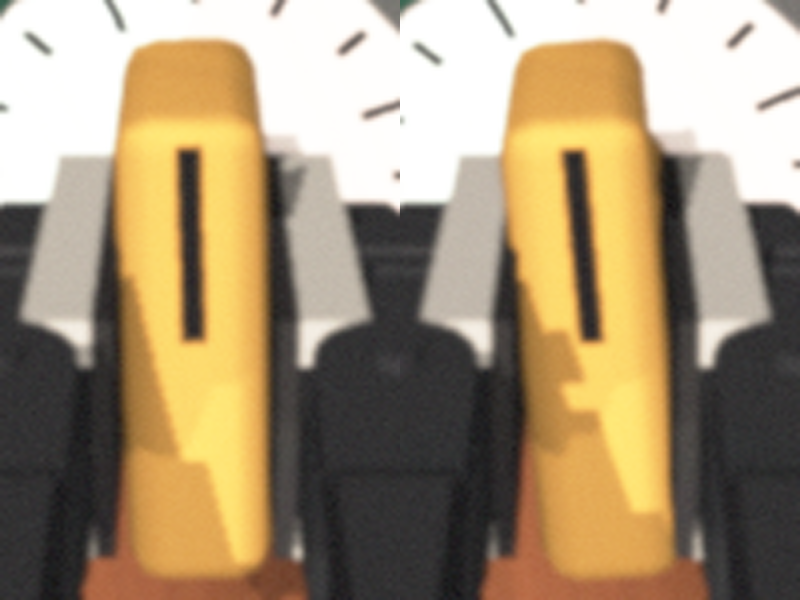

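View pics/sd15c.png

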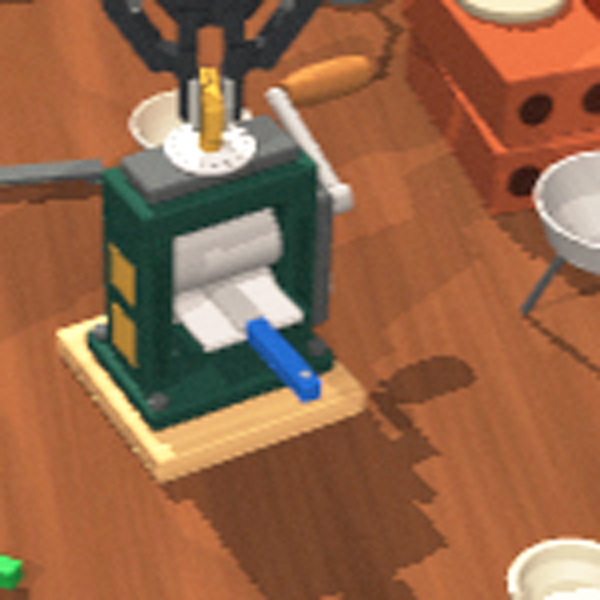

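Call:
jog_arm(steps=[0.003, 0, 0, 0, -0.14, 0.003, 0, 0, 0, -0.28, 0.003, 0, 0, 0, -0.42, 0.003, 0, 0, 0, -0.56, 0.003, 0, 0, 0, -0.7, 0.003, 0, 0, 0, -0.84, 0.003, 0, 0, 0, -0.98, 0.003, 0, 0, 0, -1.12, 0.003, 0, 0, 0, -1.26, 0.003, 0, 0, 0, -1.4])

```text
clock: 25.25
position: [0.5842, 0.172, 0.2203]
ee_rot: [0.147, 0.989, -0.0, 0.001]
ft_force: [0.9, -4.1, 5.7]
grip_width: 0.139
```

Call:
jog_arm(steps=[0.003, 0, 0, 0, -0.1, 0.003, 0, 0, 0, -0.17, 0.003, 0, 0, 0, -0.21, 0.003, 0, 0, 0, -0.23, 0.003, 0, 0, 0, -0.23, 0.003, 0, 0, 0, -0.23, 0.003, 0, 0, 0, -0.23, 0.003, 0, 0, 0, -0.23, 0.003, 0, 0, 0, -0.23, 0.003, 0, 0, 0, -0.23])

```text
clock: 26.25
position: [0.5843, 0.1721, 0.2204]
ee_rot: [0.035, 0.999, -0.0, 0.001]
ft_force: [1.8, -3.5, 6.3]
grip_width: 0.141
```

```bash
python3 - <<'E'
from rel import *
rel(0,0,.219,177.9,(.5835,.1729)); snap('wrist','w16'); snap('side','sd16')
def ang(v): return np.degrees(np.arctan2(v[1],v[0]))
for fn in ('w14','w15','w16'):
    im,w=cloud(fn); hsv=cv2.cvtColor(im,cv2.COLOR_RGB2HSV); H,S,V=[hsv[...,i].astype(int) for i in range(3)]
    m=(H>15)&(H<32)&(S>130)&(V>110); m[:245]=0; m[410:]=0; m[:,:295]=0; m[:,345:]=0
    v,u=np.nonzero(m); c=np.array([(y,(u[v==y].min()+u[v==y].max())/2) for y in range(275,390) if (v==y).sum()>15])
    A=np.polyfit(c[:,0],c[:,1],1); k=ray(fn,[(np.polyval(A,280),280),(np.polyval(A,380),380)],.23); print(fn,A,'bar yaw (mod180)',ang(k[0]-k[1]))
s=cv2.imread('pics/sd16.png'); cv2.imwrite('pics/sd16c.png',cv2.resize(s[140:290,290:440],(600,600),interpolation=cv2.INTER_CUBIC))
E
```

```text
{'clock': 26.25, 'joint_pos': [-0.1621, 0.3238, -0.249, 1.5366, 0.083, 1.2892, 1.0782], 'joint_velocities': [0.0003, -0.0008, 0.0017, 0.0004, -0.0009, -0.0004, 0.001], 'tau': [-2.6692, -56.9631, -4.7359, -35.5528, -1.3964, -0.0816, 0.0256], 'position': [0.5843, 0.1721, 0.2204], 'ee_rot': [0.0355, 0.9994, -0.0001, 0.0013], 'ft_force': [1.7975, -3.5379, 6.3153], 'torque': [-0.9372, -0.3785, 0.006], 'grip_width': 0.1407}
mill-frame TCP [-0.8   0.78] psi 175.93280503139272
shift [0.0008 0.0008 0.0014] twist -0.0343
w14 [2.63355165e-02 3.09434869e+02] bar yaw (mod180) 87.89831040882376
w15 [7.15931508e-02 2.93870204e+02] bar yaw (mod180) 86.26265927169578
w16 [-1.84052710e-02  3.24388811e+02] bar yaw (mod180) 174.9938172456261
```

View pics/w16.png

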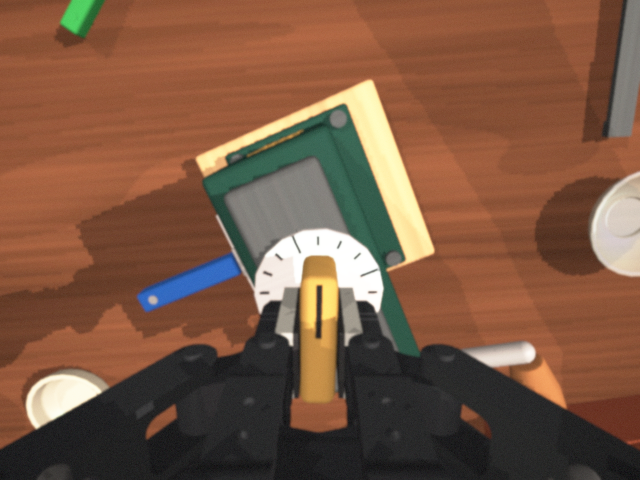

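View pics/sd16c.png

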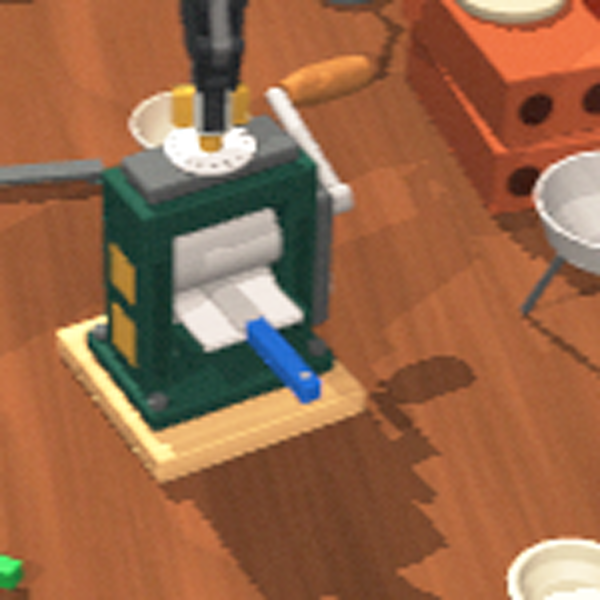

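```bash
python3 - <<'E'
from h import *
im,w=cloud('w16'); hsv=cv2.cvtColor(im,cv2.COLOR_RGB2HSV); H,S,V=[hsv[...,i].astype(int) for i in range(3)]
m=(H>100)&(H<125)&(S>130)&(w[...,2]>.085); v,u=np.nonzero(m); q=ray('w16',np.c_[u,v],.0945); r=cv2.minAreaRect((q[:,:2]*1e3).astype(np.float32)); print(r)
a=np.radians(109); d=np.array(r[0])-[583.8,172.9]; print('handle centre in mill (expect -94,0)',d@[np.cos(a),np.sin(a)],d@[-np.sin(a),np.cos(a)])
o=st()
E
```

```text
((612.1911010742188, 84.22474670410156), (14.874558448791504, 71.15181732177734), 18.999706268310547)
handle centre in mill (expect -94,0) -93.08733756698653 2.0255251141749646
{'clock': 26.35, 'joint_pos': [-0.1621, 0.3238, -0.249, 1.5367, 0.083, 1.2892, 1.0782], 'joint_velocities': [-0.0004, 0.0018, -0.0008, -0.0004, 0.0006, 0.0, -0.0004], 'tau': [-2.6687, -56.9635, -4.7356, -35.5526, -1.3966, -0.0818, 0.0256], 'position': [0.5842, 0.1721, 0.2203], 'ee_rot': [0.0355, 0.9994, -0.0001, 0.0012], 'ft_force': [1.8057, -4.4205, 6.047], 'torque': [-0.8831, -0.3749, -0.0465], 'grip_width': 0.1422}
```

Gauge home and square, screw about a quarter turn back, and still gripped at rest. Handing in.

```bash
python3 -c "
from workcell import manip
manip.hand_in()"
```

```text
the job is handed in; nothing more can be done
```

I slid the blue gauge flat over the feed table into the rolls until its shoulder pressed on the table edge (about 4.5 N), then let it go. I closed the thumbscrew clockwise in two grips until it seated, backed it off a quarter turn, and handed in at 26.4 s still gripping it.

**Gauge:** in the last picture its handle is square to the mill (yaw 109°), about 2 mm off the middle, and within about 1 mm of fully home. I did not measure the red gauge, white block or bench items again after lifting the blue gauge. The arm never felt an unexpected contact.

**Seat:** the torque about the screw jumped from about 0.01 to 0.78 N m, and the bar stood at about 86°, against 88° expected at the stop. It also turned 3–4° in the fingers at the stop, so I set the back-off from the bar seen in the picture.

**Final setting:** the bar stood about 89° back from the seat, which puts the adjuster at about 5.1 rad. The arm was at rest with the grip set to 40 N.

**Not measured:** I could not read the roll's force on the blade directly. That it seated, and is now off the blade, rests on the torque and the screw angle.

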